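# Ready the storage jar for filling

## Task

Get the white jar ready for filling: lift its wooden lid off and set it gently, knob up, flat in the round wooden lid rest. Then push the jar's carrier along the rail until it drops into the next stop, abreast of the brass tap, and last swing the tap's spout round over the middle of the open jar. Leave the eggs, the soap bottle and the pepper mill where they are.

Things in the scene. Friction and masses are not known exactly. Their poses are not given: they have to be found in the camera images.
- rail: Light-wood rail base fixed to the worktop, 460 mm long (its own y), 120 mm wide (its x), with two aluminium runners; end blocks 30 mm high. Origin: centre of its underside. The carrier travels along its +y. Brass marks (10 mm wide) on the edge nearer the robot show the stops: parking at y = -100 mm, filling at y = +100 mm, abreast of the tap. Position and yaw vary.
- stop_mark (a point): On the rail's centre line at the filling stop, 26 mm above the worktop: the jar's axis stands here when the carrier is in that stop. A sprung ball draws the carrier into a stop from within about 5 mm either side and centres it; 7 to 9 N pushes it out again. Elsewhere it slides with 1 to 2 N and stays where it is left.
- carrier (a joint): Travel of the carrier along the rail's +y, in m: 0 = parking stop, 0.200 = filling stop, range -0.005 to 0.235. Starts in the parking stop. The carrier is a 110 x 190 x 16 mm wooden deck, top 43 mm above the worktop, with the jar fixed on it; a small red pointer on the edge nearer the robot is level with the jar's axis. It cannot leave the rail.
- jar_mouth (a point): Centre of the mouth of the white ceramic jar, level with its rim, 168 mm above the worktop. The jar is 100 mm across, 125 mm tall, hollow, mouth 90 mm outside and 80 mm inside; fixed on the carrier in a brass collar 105 mm across.
- push_post (a point): Centre of the top of the carrier's upright brass post, by which it is pushed: 22 mm across, 75 mm tall, top 118 mm above the worktop, 110 mm behind the jar's axis (towards the rail's -y).
- spout (a joint): Angle of the tap's spout about its upright pivot, in rad, anticlockwise from above: 0 = along the rail's +y, 1.571 = along the rail's -x, the nozzle then exactly over a jar in the filling stop. Range 0 to 2.0; starts below 0.5. About 1 to 2 N at the nozzle moves it; it stays where it is left. A level brass tube 20 mm across, centre line 225 mm above the worktop.
- pivot (a point): Spout's pivot axis at the height of the tube's centre line (225 mm above the worktop), at x = +105, y = +100 mm of the rail. The hub is 38 mm across, 36 mm tall, on a brass pillar 34 mm across with a dark steel foot.
- nozzle (a point): Centre of the lower end of the nozzle, a piece 24 mm across hanging from the tube's end: 105 mm from the pivot axis, 32 mm below the tube's centre line.
- lid: Loose dark-wood lid, about 130 g: disc 90 mm across, 10 mm thick, over a cork plug 70 mm across, 10 mm deep, that hangs loosely in the jar's mouth; on top a knob 26 mm across, 34 mm tall. Origin: centre of the plug's underside, z up through the knob; disc from 10 to 20 mm, knob from 20 to 54 mm. Starts on the jar.
- lid_rest: Round light-wood lid rest fixed to the worktop, an open shallow dish 116 mm across outside, 24 mm high, hollow 103 mm across and 16 mm deep. Origin: centre of its underside. It stands to the left or to the right of the rail; the egg tray is on the other side.
- rest_floor (a point): Centre of the lid rest's inner floor, 8 mm above the worktop: the lid's origin lies here when the lid is in it.
- egg_tray: Bystander: white egg tray with six eggs, 115 x 165 mm, 65 mm high. Origin: centre of its underside.
- soap: Bystander: amber soap bottle, 60 mm across, 170 mm tall. Origin: centre of its underside.
- mill: Bystander: white pepper mill, 58 mm across, 180 mm tall. Origin: centre of its underside.
There are look-alikes about, which are no part of the job. Of the things like the lid, leave any that is pink; of the rest the smaller one is meant. There is more than one size of the lid_rest; the one meant has the size given above.

How it is judged:
By the outcome, as a careful person would: the job done as asked, in the order asked, and still so for the second after the job is handed in, with the robot touching nothing.
It also fails if it takes over 72 s, if anything falls off the work surface, if the arm or the gripper's body presses on something with over 40 N, if the wrist force passes 120 N, or if a joint passes its speed limit or range.

## Robot

A 6-joint arm with a two-finger parallel gripper is mounted at the origin on the work surface. World frame = base frame: x ahead of the robot, y to its left, z up, the work surface at z = 0. Lengths are in m, angles in degrees, forces in N, time in s.
With the tool pointing down it reaches from about 0.25 to 0.725 m from the base axis. Payload 9.7 kg.
Tool frame: the origin (TCP) lies at the centre of the arm's flange, where the gripper is bolted on; the fingertips stand 173 mm ahead of it and the grasp point (between the pads) lies bot.grip_depth ahead of it (bot.grip_depth is the distance from the TCP to the grasp point, in m); z points along the fingers, y is the direction in which the jaws open and shut (so a half turn about z gives the same grasp; the last joint's range is limited). The gripper opens to 85 mm and grips with 20 to 120 N. Pads are 22 mm wide; open, the fingers measure 114 mm over their backs; the gripper's body (76 mm by 85 mm) begins 54 mm behind the grasp point. The pads swing forward as they close: fully open they stand 13 mm farther back than shut.
Start: joints at [73.969, 4.979, 10.078, 95.1, 0, 90], TCP at [0.152, 0.529, 0.405] pointing down, gripper open.
Joint ranges: [-179.16, 179.16], [-48.56, 103.87], [-65.8, 70.77], [-126.05, 130.52], [-82.76, 87.17], [-180, 180]. Speed limits (degrees/s): [127.2, 127.2, 147.25, 180, 180, 180].

## Interface

Orientations are given as [roll, pitch, yaw] about the fixed x, y, z axes, in that order (R = Rz(yaw) Ry(pitch) Rx(roll)).
In Python, from workcell import status, viewer, bot gives the robot as it stands. The module is installed in compiled form; this text tells all that it offers.
- The arm moves only by the tool move_arm, never from a script. Its argument "commands" is a list of rows, each an object with "claw": the gripper's target within -1 to 1 (fully open at 1, half-way at 0, shut at -1); "travel": the shift along the tool's x, y, z in cm, a list of three; "turn": the turn about the tool's z in degrees. A call has 1 to 5 rows; each row shifts and turns the commanded pose from where the row before left it, along the tool's axes as they then stand; what a row does not reach is not made up. A row lasts 1/12 s, in which the tool goes at most 41.7 mm and 7.16 degrees, less where a joint would pass 70% of its speed; a pose out of reach is approached as far as the arm can. A call is refused whole if a number of a shift passes 4.17 or a number of a turn 7.16, either way. A call with a gripper value outside its range is refused whole. The fingers move at their own pace and stop on an object; "squeeze" is the grip in N (left out, the last holds). Time passes only in rows, so rows that do not move let the fingers close. It gives the time, the measured TCP pose, the force and the opening at its end, in the units of the state.
- status.get_obs(): the state, without advancing time (a new reading comes with each control period).
- viewer.camera(name): name is "side" or "top" or "wrist"; returns the picture (384x512x3 uint8, blue, green, red); there is no depth.
- viewer.camera_params(name): a dict with "camera_matrix" (3x3 intrinsics, pixels), "xyz" and "rotation" of the camera in the world. Camera axes: x right, y up, looking along -z (the intrinsics and any distortion apply to the point x, -y, -z); pixel columns grow to the right and rows downward; lengths in m; the calibration is good to about 2 mm. A picture is of the moment at which its call begins: read the wrist's pose just before it. camera_params takes no time and is no camera call; for the wrist camera it gives the pose at the moment of the call.
- bot.job_done(): hands the job in, once; it reports no verdict.
The state is a dict: "time": time; "q": joint angles; "qd": joint speeds; "joint_efforts": joint torques, N m; "ee_pos": TCP position; "tcp_rot": TCP orientation; "wrist_force": force on the tool from outside, world axes, zero at the start; "torque": the same for the moment, N m; "opening": finger opening in m.
Only numpy, scipy, OpenCV 4.12 (cv2) and the standard library are available. Lean on these libraries where they do the work, as an engineer would, in place of code of your own. Each camera call takes 0.05 s, during which the arm holds its last target.

## Working session

There is one attempt and no reset: what is moved stays moved. The work goes in short steps, Python scripts to look and compute and a tool call to move; the robot and the scene stay as the last step left them, time stands still between calls to the robot, and variables do not carry over. Pictures are saved under pics/ and viewed, and the job is handed in when it is done.

Besides the shell and the picture viewer there is one more tool, called by a JSON object that holds its "op" and its "data", one argument or row to a line. move_arm: Moves the arm, as the interface text tells. Its arguments: {"type":"object","properties":{"commands":{"type":"array"},"squeeze":{"type":"number"}},"required":["commands"]}

```bash
mkdir -p pics; python3 - <<'E'
from workcell import status, viewer, bot
import cv2
o=status.get_obs(); print(o, bot.grip_depth)
for n in ("side","top","wrist"):
    cv2.imwrite(f"pics/a_{n}.png",viewer.camera(n)); print(n,viewer.camera_params(n))
E
```

```text
{'time': 0.0, 'q': array([ 7.39698908e+01,  5.01266994e+00,  1.00352274e+01,  9.50998239e+01,
       -2.62032708e-04,  9.00009576e+01]), 'qd': array([ 0.05801908, -0.02955119,  0.04033939,  0.0406703 ,  0.03788414,
        0.04340616]), 'joint_efforts': array([-7.84336316e-04, -5.20379233e+01,  4.64814019e+01,  1.56145217e-02,
       -4.10439554e-05,  1.09933033e-06]), 'ee_pos': array([0.15188135, 0.52862276, 0.40397478]), 'tcp_rot': array([-1.79922734e+02,  2.63323878e-04,  1.63968934e+02]), 'wrist_force': array([0.48255048, 0.02524418, 0.33566873]), 'torque': array([ 0.01951959,  0.0064836 , -0.02639069]), 'opening': 0.08541443925487144} 0.1547
side {'camera_matrix': array([[422.74395032,   0.        , 254.05213059],
       [  0.        , 422.74395032, 189.39295076],
       [  0.        ,   0.        ,   1.        ]]), 'xyz': array([ 0.07088461, -0.97734003,  1.29740739]), 'rotation': array([ 41.11001533,  -0.2775352 , -27.80131789])}
top {'camera_matrix': array([[477.887421  ,   0.        , 258.16451405],
       [  0.        , 477.887421  , 191.02008947],
       [  0.        ,   0.        ,   1.        ]]), 'xyz': array([ 0.2437643 , -0.078736  ,  1.75734039]), 'rotation': array([  9.7263867 ,  -0.90217172, -89.22747773])}
wrist {'camera_matrix': array([[271.63585843,   0.        , 260.07753828],
       [  0.        , 271.63585843, 191.23349269],
       [  0.        ,   0.        ,   1.        ]]), 'xyz': array([0.08394704, 0.54734595, 0.37323522]), 'rotation': array([-1.60292532e+01,  3.32202552e-02,  7.39939682e+01])}
```

View pics/a_side.png

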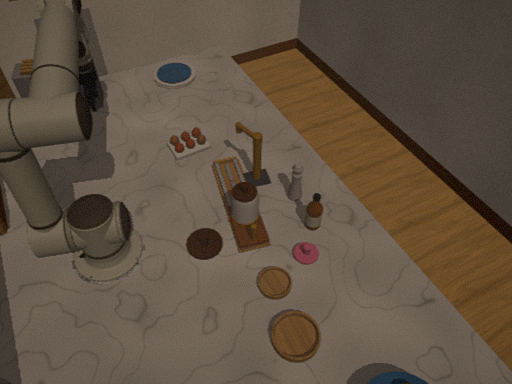

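View pics/a_top.png

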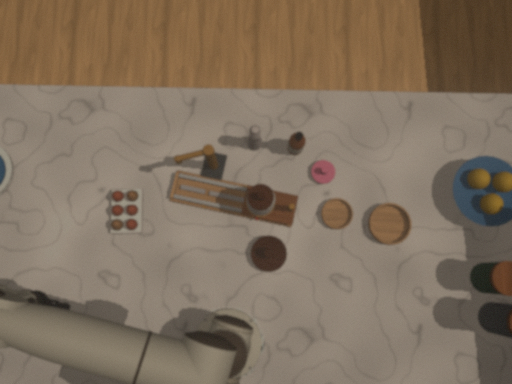

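View pics/a_wrist.png

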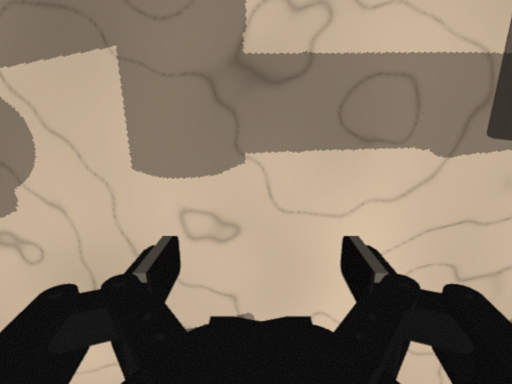

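```bash
cat > h.py <<'E'
import numpy as np, cv2
from scipy.spatial.transform import Rotation as R
def cam(p):
    return np.array(p['camera_matrix']),np.array(p['xyz']),R.from_euler('xyz',p['rotation'],degrees=True).as_matrix()
def ray(p,u,v):
    K,t,M=cam(p); d=np.linalg.inv(K)@[u,v,1]; d=np.array([d[0],-d[1],-d[2]]); d=M@d
    return t,d/np.linalg.norm(d)
def onz(p,u,v,z):
    t,d=ray(p,u,v); return t+d*(z-t[2])/d[2]
def proj(p,X):
    K,t,M=cam(p); c=M.T@(np.asarray(X,float)-t); c=np.array([c[0],-c[1],-c[2]]); u=K@c; return u[:2]/u[2]
def tri(p1,a,p2,b):
    t1,d1=ray(p1,*a); t2,d2=ray(p2,*b)
    A=np.stack([d1,-d2],1); s=np.linalg.lstsq(A,t2-t1,rcond=None)[0]
    x,y=t1+d1*s[0],t2+d2*s[1]; return (x+y)/2,np.linalg.norm(x-y)
E
python3 - <<'E'
import cv2
a=cv2.imread('pics/a_top.png'); c=a[125:275,95:415]; cv2.imwrite('pics/b_top.png',cv2.resize(c,(800,375),interpolation=cv2.INTER_CUBIC))
a=cv2.imread('pics/a_side.png'); c=a[110:290,160:340]; cv2.imwrite('pics/b_side.png',cv2.resize(c,(600,600),interpolation=cv2.INTER_CUBIC))
E
```

```text
(no output)
```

View pics/b_top.png

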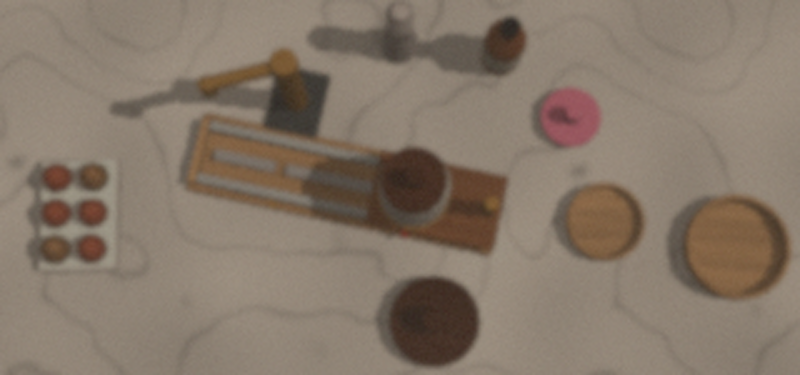

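View pics/b_side.png

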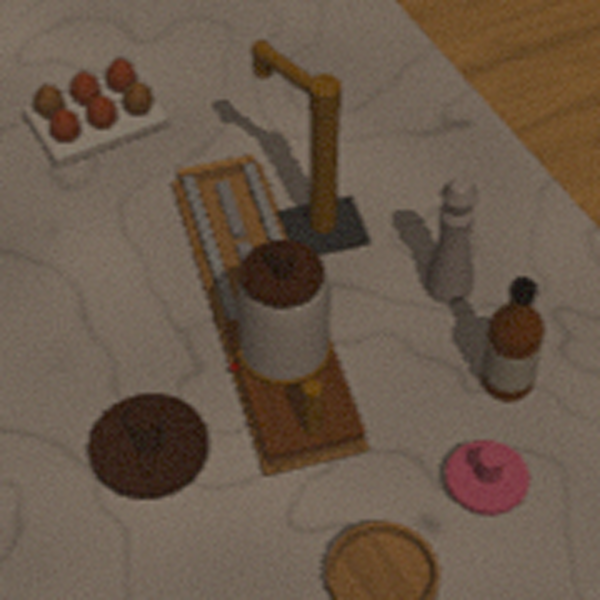

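```bash
cat > m.py <<'E'
from workcell import status, viewer, bot
from h import *
import cv2
P={n:viewer.camera_params(n) for n in('top','side')}
top=cv2.imread('pics/a_top.png'); side=cv2.imread('pics/a_side.png')
def blob(im,lo,hi,roi,name):
    h=cv2.cvtColor(cv2.GaussianBlur(im,(3,3),0),cv2.COLOR_BGR2HSV); m=cv2.inRange(h,np.array(lo),np.array(hi))
    k=np.zeros_like(m); x0,y0,x1,y1=roi; k[y0:y1,x0:x1]=m[y0:y1,x0:x1]
    cs,_=cv2.findContours(k,cv2.RETR_EXTERNAL,cv2.CHAIN_APPROX_NONE)
    c=max(cs,key=cv2.contourArea); e=cv2.fitEllipse(cv2.convexHull(c)); print(name,np.round(e[0],1),np.round(e[1],1),cv2.contourArea(c)); return c,e
def rest(im,p,roi,n):
    c,e=blob(im,(5,75,60),(25,255,255),roi,n)
    X=np.array([onz(p,*q[0],0.024)[:2] for q in c]); cc,r=cv2.minEnclosingCircle(X.astype(np.float32)); print('  ctr',onz(p,*e[0],.02),'circ',cc,2*r)
for q in [(335,213),(330,213),(389,223),(345,200),(300,200),(320,230)]: print(q,cv2.cvtColor(top,cv2.COLOR_BGR2HSV)[q[1],q[0]])
rest(top,P['top'],(315,190,358,235),'rest top'); rest(top,P['top'],(360,195,420,250),'big top')
rest(side,P['side'],(250,260,296,304),'rest side')
# lids : dark
c,e=blob(top,(0,40,0),(179,255,75),(235,175,282,222),'lid top')
print('  lid',onz(P['top'],*e[0],.188))
c,e=blob(top,(0,40,0),(179,255,75),(245,230,295,275),'biglid top')
# corners from crops
f=lambda u,v:(95+u/2.5,125+v/2.5)
for n,uv in dict(A=(205,116),B=(187,188),C=(505,178),D=(490,253)).items():
    print(n,onz(P['top'],*f(*uv),.03))
print('pillar hub top',onz(P['top'],*f(285,62),.243),'nozzleend',onz(P['top'],*f(205,86),.235),'red',onz(P['top'],*f(405,232),.035),'post',onz(P['top'],*f(491,203),.118))
g=lambda u,v:(160+u*.3,110+v*.3)
for n,uv in dict(A=(253,157),B=(176,181),C=(367,449),D=(267,472)).items():
    print(n,onz(P['side'],*g(*uv),.03))
print('hub',onz(P['side'],*g(326,83),.243),'noz',onz(P['side'],*g(262,47),.235),'post',onz(P['side'],*g(313,386),.118),'lid',onz(P['side'],*g(285,274),.188))
E
python3 m.py
```

```text
(335, 213) [ 14 117 131]
(330, 213) [ 16 124 130]
(389, 223) [ 14 117 133]
(345, 200) [ 14  70 138]
(300, 200) [ 15  42 145]
(320, 230) [ 15  45 147]
rest top [336.4 213.3] [31.1 32. ] 748.5
  ctr [ 0.46359114 -0.39030505  0.02      ] circ (0.4632124900817871, -0.3899160921573639) 0.11785057932138443
big top [389.3 223.4] [41.5 43.7] 1379.5
  ctr [ 0.42943768 -0.58402909  0.02      ] circ (0.4291107654571533, -0.5831413865089417) 0.15905986726284027
rest side [274.3 282.3] [34.3 35.7] 918.5
  ctr [ 0.46304528 -0.39270902  0.02      ] circ (0.46225374937057495, -0.3931366205215454) 0.1284269094467163
lid top [257.9 197.3] [25.1 26.9] 473.0
  lid [ 0.49179381 -0.0993165   0.188     ]
biglid top [267.6 253. ] [33.1 33.4] 828.0
A [0.60870137 0.19802584 0.03      ]
B [0.50106194 0.21968215 0.03      ]
C [ 0.52326023 -0.24455846  0.03      ]
D [ 0.41273765 -0.22274555  0.03      ]
pillar hub top [0.6373225  0.06294672 0.243     ] nozzleend [0.60534648 0.16686286 0.235     ] red [ 0.44088631 -0.09898353  0.035     ] post [ 0.47360703 -0.21666747  0.118     ]
A [0.60878821 0.19554389 0.03      ]
B [0.50394492 0.20175088 0.03      ]
C [ 0.52069932 -0.26031219  0.03      ]
D [ 0.41280061 -0.2365695   0.03      ]
hub [0.64279426 0.06639682 0.243     ] noz [0.6108372 0.1633685 0.235    ] post [ 0.47789922 -0.2165367   0.118     ] lid [ 0.49492073 -0.12115943  0.188     ]
```

```bash
cat >> h.py <<'E'
def wristcam_at(p0,tcp0,rot0,tcp1,yaw1):
    """predict wrist camera params when TCP at tcp1 with tool down, yaw1"""
    M0=R.from_euler('xyz',rot0,degrees=True).as_matrix(); M1=R.from_euler('xyz',[180,0,yaw1],degrees=True).as_matrix()
    t=M0.T@(np.array(p0['xyz'])-tcp0); C=M0.T@R.from_euler('xyz',p0['rotation'],degrees=True).as_matrix()
    return dict(camera_matrix=p0['camera_matrix'],xyz=tcp1+M1@t,rotation=R.from_matrix(M1@C).as_euler('xyz',degrees=True))
def go(obs,tgt):
    "shift in tool axes, cm"
    M=R.from_euler('xyz',obs['tcp_rot'],degrees=True).as_matrix(); return M.T@(np.array(tgt)-obs['ee_pos'])*100
E
python3 - <<'E'
from workcell import status, viewer
from h import *
o=status.get_obs();p=viewer.camera_params('wrist')
for off in (0,-.05,-.1):
  q=wristcam_at(p,o['ee_pos'],o['tcp_rot'],np.array([.49,-.11+off,.5]),78.8)
  print(off,q['xyz'],proj(q,[.494,-.112,.2]),proj(q,[.463,-.39,.02]),proj(q,[.475,-.217,.118]),'grasp',proj(q,[.49,-.11+off,.5-.155]))
E
```

```text
0 [ 0.50297468 -0.04071817  0.46909367] [264.84843704 185.94914959] [274.61017671 300.61962195] [264.68645502 243.55677256] grasp [261.33487    256.78606222]
-0.05 [ 0.50297468 -0.09071817  0.46909367] [255.15615429 137.33146739] [269.88064977 278.62469575] [257.80058263 211.13745811] grasp [261.33487    256.78606222]
-0.1 [ 0.50297468 -0.14071817  0.46909367] [244.41893992  83.47227968] [264.89548794 255.44092541] [250.39585964 176.27534772] grasp [261.33487    256.78606222]
```

{"op": "move_arm", "data": {
  "commands": [
    {"claw": 1,"travel": [0,0,-2],"turn": 7.1},
    {"claw": 1,"travel": [0,0,-2],"turn": 7.1},
    {"claw": 1,"travel": [0,0,-2],"turn": 7.1},
    {"claw": 1,"travel": [0,0,-2],"turn": 7.1},
    {"claw": 1,"travel": [0,0,-1.6],"turn": 7.1}
  ]
}}

```text
time: 0.57
ee_pos: [0.1518, 0.5285, 0.502]
tcp_rot: [180.0, -0.0, 128.1]
wrist_force: [0.6, 0.3, -0.7]
opening: 0.0855
```

{"op": "move_arm", "data": {
  "commands": [
    {"claw": 1,"travel": [0,0,0],"turn": 7.1},
    {"claw": 1,"travel": [0,0,0],"turn": 7.1},
    {"claw": 1,"travel": [0,0,0],"turn": 7.1},
    {"claw": 1,"travel": [0,0,0],"turn": 7.1},
    {"claw": 1,"travel": [0,0,0],"turn": 7.1}
  ]
}}

```text
time: 0.98
ee_pos: [0.1519, 0.5287, 0.5004]
tcp_rot: [-180.0, 0.0, 92.6]
wrist_force: [-0.4, -0.0, 0.4]
opening: 0.085
```

{"op": "move_arm", "data": {
  "commands": [
    {"claw": 1,"travel": [0,0,0],"turn": 7.1},
    {"claw": 1,"travel": [0,0,0],"turn": 7.1},
    {"claw": 1,"travel": [0,0,0],"turn": 0}
  ]
}}

```text
time: 1.23
ee_pos: [0.1519, 0.5287, 0.5004]
tcp_rot: [-180.0, 0.0, 78.4]
wrist_force: [-0.5, -0.7, 0.2]
opening: 0.0854
```

{"op": "move_arm", "data": {
  "commands": [
    {"claw": 1,"travel": [-2.8,2.3,0],"turn": 0},
    {"claw": 1,"travel": [-2.8,2.3,0],"turn": 0},
    {"claw": 1,"travel": [-2.8,2.3,0],"turn": 0},
    {"claw": 1,"travel": [-2.8,2.3,0],"turn": 0},
    {"claw": 1,"travel": [-2.8,2.3,0],"turn": 0}
  ]
}}

```text
time: 1.65
ee_pos: [0.2377, 0.3674, 0.5005]
tcp_rot: [-180.0, 0.0, 79.1]
wrist_force: [1.6, 0.3, -0.2]
opening: 0.0856
```

{"op": "move_arm", "data": {
  "commands": [
    {"claw": 1,"travel": [-2.8,2.3,0],"turn": 0},
    {"claw": 1,"travel": [-2.8,2.3,0],"turn": 0},
    {"claw": 1,"travel": [-2.8,2.3,0],"turn": 0},
    {"claw": 1,"travel": [-2.8,2.3,0],"turn": 0},
    {"claw": 1,"travel": [-2.8,2.3,0],"turn": 0}
  ]
}}

```text
time: 2.07
ee_pos: [0.3231, 0.2075, 0.5007]
tcp_rot: [180.0, -0.0, 79.1]
wrist_force: [0.5, 1.1, -0.2]
opening: 0.0854
```

{"op": "move_arm", "data": {
  "commands": [
    {"claw": 1,"travel": [-2.8,2.3,0],"turn": 0},
    {"claw": 1,"travel": [-2.8,2.3,0],"turn": 0},
    {"claw": 1,"travel": [-2.8,2.3,0],"turn": 0},
    {"claw": 1,"travel": [-2.8,2.3,0],"turn": 0},
    {"claw": 1,"travel": [-2.8,2.3,0],"turn": 0}
  ]
}}

```text
time: 2.48
ee_pos: [0.4087, 0.0476, 0.5008]
tcp_rot: [180.0, -0.0, 79.0]
wrist_force: [1.5, 1.6, -0.0]
opening: 0.0858
```

{"op": "move_arm", "data": {
  "commands": [
    {"claw": 1,"travel": [-2.8,2.3,0],"turn": 0},
    {"claw": 1,"travel": [-2.8,2.3,0],"turn": 0},
    {"claw": 1,"travel": [-2.8,2.3,0],"turn": 0},
    {"claw": 1,"travel": [-2.8,2.3,0],"turn": 0},
    {"claw": 1,"travel": [-2.8,2.3,0],"turn": 0}
  ]
}}

```text
time: 2.9
ee_pos: [0.4944, -0.1122, 0.5006]
tcp_rot: [180.0, -0.0, 79.0]
wrist_force: [0.7, 0.7, 0.1]
opening: 0.0854
```

{"op": "move_arm", "data": {
  "commands": [
    {"claw": 1,"travel": [0,0,0],"turn": 0},
    {"claw": 1,"travel": [0,0,0],"turn": 0}
  ]
}}

```text
time: 3.07
ee_pos: [0.4947, -0.1118, 0.4995]
tcp_rot: [-179.9, -0.0, 78.8]
wrist_force: [-0.1, -0.0, 1.0]
opening: 0.0854
```

```bash
python3 - <<'E'
from workcell import status, viewer, bot
import cv2,pickle
o=status.get_obs(); p=viewer.camera_params('wrist'); im=viewer.camera('wrist')
cv2.imwrite('pics/c.png',im); cv2.imwrite('pics/c2.png',cv2.resize(im,(800,600),interpolation=cv2.INTER_CUBIC)); pickle.dump((o,p),open('c.pkl','wb')); print(o['ee_pos'],o['tcp_rot'],o['q'])
E
```

```text
[ 0.49471749 -0.11179559  0.49952505] [-1.79872419e+02 -3.37074255e-03  7.88298726e+01] [-1.27337183e+01  2.49594368e+00  1.82640893e+01  1.05895771e+02
 -1.11745165e-04  8.84364055e+01]
```

View pics/c2.png

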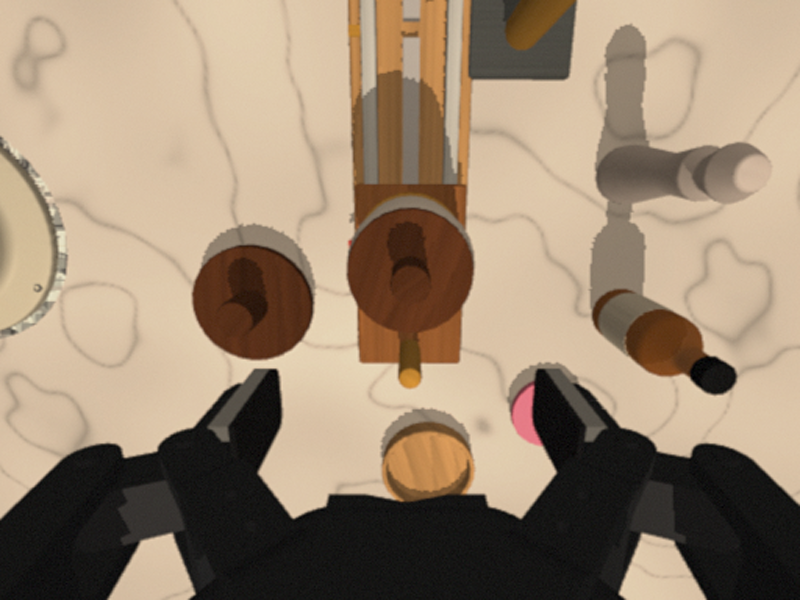

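```bash
python3 - <<'E'
import pickle
from h import *
o,p=pickle.load(open('c.pkl','rb')); s=1.5625
im=cv2.imread('pics/c.png'); h=cv2.cvtColor(im,cv2.COLOR_BGR2HSV)
print(h[165,240],h[150,270],h[215,240])
m=cv2.inRange(h,np.array((0,80,20)),np.array((12,255,125))); k=np.zeros_like(m); k[128:216,215:310]=m[128:216,215:310]
cv2.imwrite('pics/mask.png',k)
f=lambda u,v,z:np.round(onz(p,u/s,v/s,z),4)
print('lid disc l/r/top/bot',f(347,270,.178),f(473,268,.178),f(411,207,.178),f(411,332,.178))
print('knob top',f(410,283,.212)); print('post',f(410,379,.118))
print('deck corners near robot/back',f(357,362,.043),f(460,362,.043),f(355,184,.043),f(467,184,.043))
print('mark',f(355,30,.02),'red',f(350,243,.035))
print('rail edges',f(353,100,.02),f(467,170,.02),f(350,20,.02),f(469,20,.02))
print('rest rim left/right',f(383,467,.024),f(474,467,.024),'centre',f(428,463,.024), 'far bottom',f(428,502,.024),f(428,421,.024))
print('biglid',f(193,300,.03),f(313,300,.03))
E
```

```text
[ 10 175  92] [ 11 194  79] [ 13 179 145]
lid disc l/r/top/bot [ 0.4542 -0.0967  0.178 ] [ 0.5408 -0.1123  0.178 ] [ 0.5063 -0.063   0.178 ] [ 0.4893 -0.1506  0.178 ]
knob top [ 0.4971 -0.1061  0.212 ]
post [ 0.476  -0.2172  0.118 ]
deck corners near robot/back [ 0.4164 -0.2232  0.043 ] [ 0.5265 -0.2448  0.043 ] [ 0.4566 -0.0402  0.043 ] [ 0.563  -0.0611  0.043 ]
mark [0.4851 0.0949 0.02  ] red [ 0.4374 -0.096   0.035 ]
rail edges [0.4697 0.037  0.02  ] [ 0.5681 -0.0486  0.02  ] [0.4824 0.1037 0.02  ] [0.5904 0.0823 0.02  ]
rest rim left/right [ 0.4121 -0.3743  0.024 ] [ 0.5219 -0.3957  0.024 ] centre [ 0.4675 -0.3792  0.024 ] far bottom [ 0.4571 -0.4359  0.024 ] [ 0.478  -0.3217  0.024 ]
biglid [ 0.2564 -0.124   0.03  ] [ 0.3834 -0.1489  0.03  ]
```

View pics/mask.png

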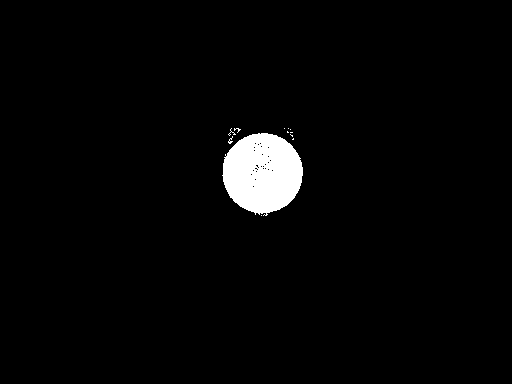

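{"op": "move_arm", "data": {
  "commands": [
    {"claw": 1,"travel": [-4,0,0],"turn": 0},
    {"claw": 1,"travel": [-4,0,0],"turn": 0},
    {"claw": 1,"travel": [-4,0,0],"turn": 0},
    {"claw": 1,"travel": [0,0,0],"turn": 0},
    {"claw": 1,"travel": [0,0,0],"turn": 0}
  ]
}}

```text
time: 3.53
ee_pos: [0.4699, -0.2284, 0.501]
tcp_rot: [180.0, -0.0, 78.8]
wrist_force: [-0.7, 0.4, 0.6]
opening: 0.0853
```

```bash
python3 - <<'E'
from workcell import status, viewer, bot
import cv2,pickle
o=status.get_obs(); p=viewer.camera_params('wrist'); im=viewer.camera('wrist')
cv2.imwrite('pics/d.png',im); cv2.imwrite('pics/d2.png',cv2.resize(im,(800,600),interpolation=cv2.INTER_CUBIC)); pickle.dump((o,p),open('d.pkl','wb')); print(o['ee_pos'],o['tcp_rot'])
E
```

```text
[ 0.46988665 -0.22840198  0.50096177] [ 1.79986736e+02 -7.10111923e-03  7.87654960e+01]
```

View pics/d2.png

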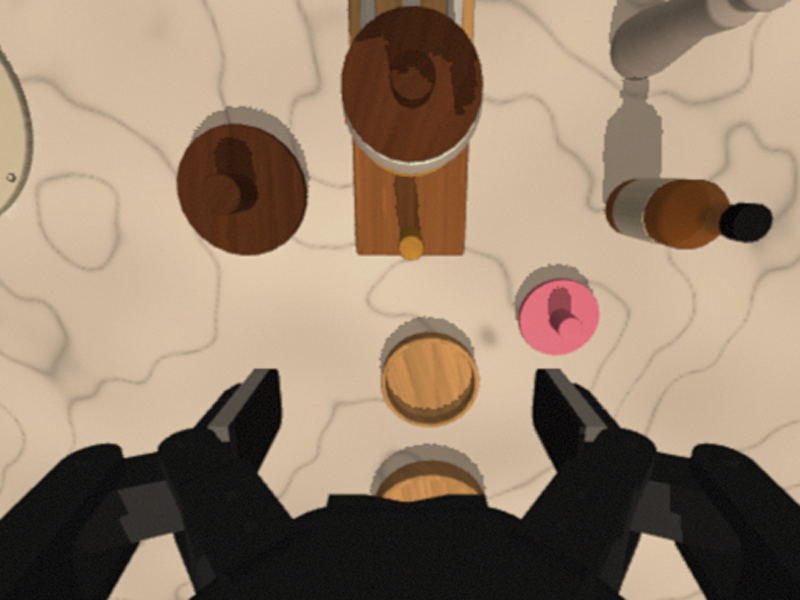

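```bash
python3 - <<'E'
import pickle
from h import *
from scipy.optimize import least_squares
o,p=pickle.load(open('d.pkl','rb')); s=1.5625
im=cv2.imread('pics/d.png'); h=cv2.cvtColor(im,cv2.COLOR_BGR2HSV)
x0,y0,x1,y1=238,208,312,278
m=cv2.inRange(h,np.array((5,110,60)),np.array((25,255,255))); k=np.zeros_like(m); k[y0:y1,x0:x1]=m[y0:y1,x0:x1]
k=cv2.morphologyEx(k,cv2.MORPH_CLOSE,np.ones((3,3)))
c=max(cv2.findContours(k,0,1)[0],key=cv2.contourArea); print(cv2.boundingRect(c))
X=np.array([onz(p,*q[0],.024)[:2] for q in c])
low=np.array([q[0][1] for q in c])>238
r=least_squares(lambda a:np.hypot(X[low,0]-a[0],X[low,1]-a[1])-a[2],[.465,-.385,.058],loss='soft_l1',f_scale=.001); print('rest',r.x)
f=lambda u,v,z:np.round(onz(p,u/s,v/s,z),4)
print('lid l r t b',f(342,80,.178),f(482,86,.178),f(412,7,.178),f(411,160,.178),'knob',f(413,85,.212),'post',f(411,247,.118))
print('rest rows',f(430,333,.0),f(430,427,.024))
print('pinklid',f(519,318,.02),f(599,318,.02))
E
```

```text
(244, 213, 63, 60)
rest [ 0.46452029 -0.39064696  0.05591252]
lid l r t b [ 0.455  -0.0954  0.178 ] [ 0.5401 -0.1157  0.178 ] [ 0.5053 -0.065   0.178 ] [ 0.4881 -0.1503  0.178 ] knob [ 0.4961 -0.113   0.212 ] post [ 0.4759 -0.216   0.118 ]
rest rows [ 0.476  -0.3392  0.    ] [ 0.4548 -0.448   0.024 ]
pinklid [ 0.577  -0.3333  0.02  ] [ 0.6648 -0.3507  0.02  ]
```

{"op": "move_arm", "data": {
  "commands": [
    {"claw": 1,"travel": [4.1,0.1,0],"turn": 0},
    {"claw": 1,"travel": [4.1,0.1,0],"turn": 0},
    {"claw": 1,"travel": [4.2,0.1,0],"turn": 0},
    {"claw": 1,"travel": [0,0,2],"turn": 0},
    {"claw": 1,"travel": [0,0,3],"turn": 0}
  ]
}}

```text
out of range; nothing moved
```

{"op": "move_arm", "data": {
  "commands": [
    {"claw": 1,"travel": [4.1,0.1,0],"turn": 0},
    {"claw": 1,"travel": [4.1,0.1,0],"turn": 0},
    {"claw": 1,"travel": [4.1,0.1,0],"turn": 0},
    {"claw": 1,"travel": [0,0,2],"turn": 0},
    {"claw": 1,"travel": [0,0,3],"turn": 0}
  ]
}}

```text
time: 4.0
ee_pos: [0.4977, -0.1036, 0.4531]
tcp_rot: [179.7, -0.0, 79.2]
wrist_force: [1.0, -1.4, -0.6]
opening: 0.0856
```

{"op": "move_arm", "data": {
  "commands": [
    {"claw": 1,"travel": [-0.2,0,2.5],"turn": 0},
    {"claw": 1,"travel": [0,0,2.5],"turn": 0},
    {"claw": 1,"travel": [0,0,2.3],"turn": 0},
    {"claw": 1,"travel": [0,0,2],"turn": 0},
    {"claw": 1,"travel": [0,0,0],"turn": 0}
  ]
}}

```text
time: 4.42
ee_pos: [0.4964, -0.1078, 0.3542]
tcp_rot: [-179.7, -0.0, 79.0]
wrist_force: [-1.0, 0.6, -0.8]
opening: 0.0853
```

```bash
cat > shot.py <<'E'
from workcell import status, viewer, bot
import cv2,pickle,sys
n=sys.argv[1]; c=sys.argv[2] if len(sys.argv)>2 else 'wrist'
o=status.get_obs(); p=viewer.camera_params(c); im=viewer.camera(c)
cv2.imwrite(f'pics/{n}.png',im); cv2.imwrite(f'pics/{n}2.png',cv2.resize(im,(800,600),interpolation=cv2.INTER_CUBIC)); pickle.dump((o,p),open(n+'.pkl','wb')); print(o['time'],o['ee_pos'],o['tcp_rot'],o['wrist_force'],o['opening'])
E
python3 shot.py e
```

```text
4.4167 [ 0.49635282 -0.10779737  0.35417675] [-1.79714998e+02 -1.84721359e-02  7.89813688e+01] [-0.99642143  0.55181095 -0.80705018] 0.08533514665886005
```

View pics/e2.png

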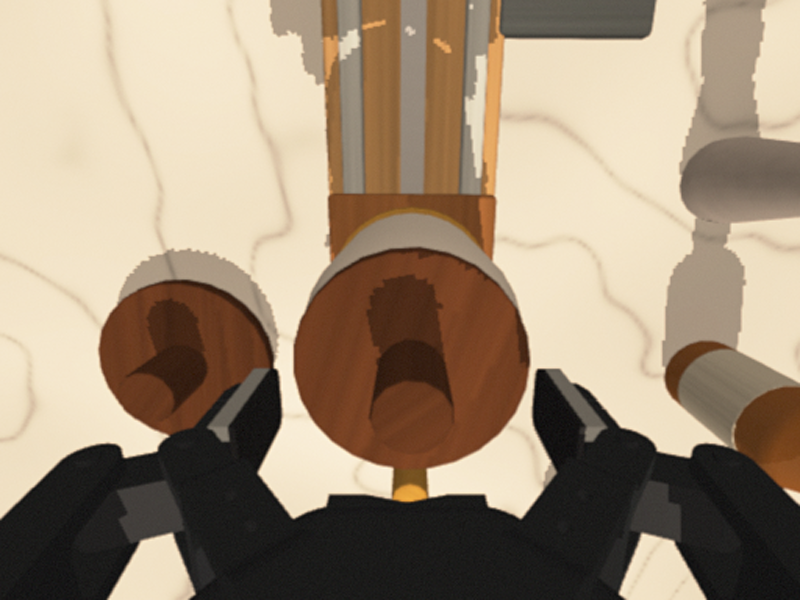

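{"op": "move_arm", "data": {
  "commands": [
    {"claw": -1,"travel": [0,0,-0.3],"turn": 0},
    {"claw": -1,"travel": [0,0,0],"turn": 0},
    {"claw": -1,"travel": [0,0,0],"turn": 0},
    {"claw": -1,"travel": [0,0,0],"turn": 0},
    {"claw": -1,"travel": [0,0,0],"turn": 0}
  ],
  "squeeze": 35
}}

```text
time: 4.88
ee_pos: [0.4972, -0.1099, 0.3614]
tcp_rot: [179.9, -0.0, 78.8]
wrist_force: [-0.8, 0.2, 2.8]
opening: 0.0254
```

{"op": "move_arm", "data": {
  "commands": [
    {"claw": -1,"travel": [0,0,0],"turn": 0},
    {"claw": -1,"travel": [0,0,0],"turn": 0},
    {"claw": -1,"travel": [0,0,0],"turn": 0},
    {"claw": -1,"travel": [0,0,0],"turn": 0},
    {"claw": -1,"travel": [0,0,0],"turn": 0}
  ]
}}

```text
time: 5.3
ee_pos: [0.4973, -0.1099, 0.3615]
tcp_rot: [179.9, -0.0, 78.8]
wrist_force: [0.4, 0.6, 5.9]
opening: 0.0249
```

{"op": "move_arm", "data": {
  "commands": [
    {"claw": -1,"travel": [0,0,-0.5],"turn": 0},
    {"claw": -1,"travel": [0,0,-1],"turn": 0},
    {"claw": -1,"travel": [0,0,-1.5],"turn": 0},
    {"claw": -1,"travel": [0,0,-2],"turn": 0},
    {"claw": -1,"travel": [0,0,-2],"turn": 0}
  ]
}}

```text
time: 5.72
ee_pos: [0.4969, -0.1099, 0.4317]
tcp_rot: [-179.9, 0.0, 78.8]
wrist_force: [0.5, 0.3, -1.2]
opening: 0.0248
```

```bash
python3 shot.py f
```

```text
5.7167 [ 0.49694922 -0.10991045  0.43165566] [-1.79939929e+02  4.42233928e-03  7.87592994e+01] [ 0.50154871  0.34249865 -1.18229181] 0.02477270751957057
```

View pics/f2.png

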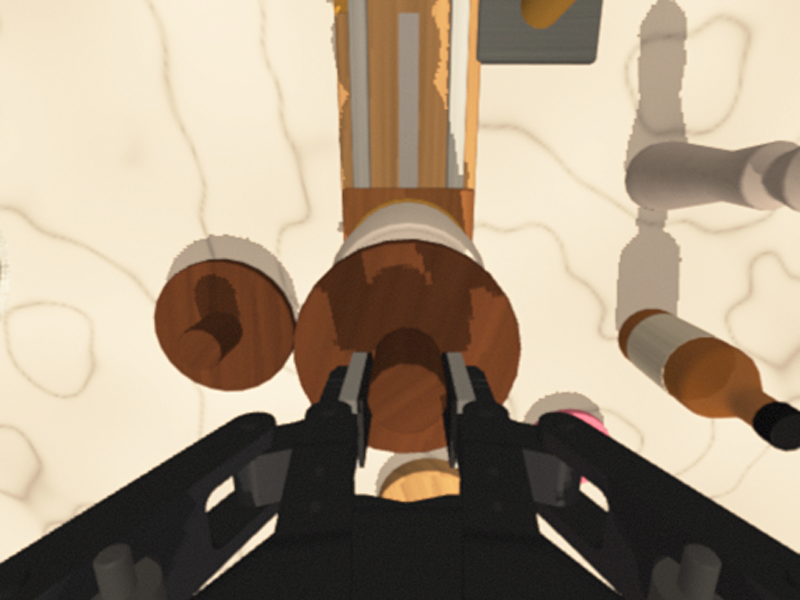

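```bash
python3 - <<'E'
import pickle
from h import *
o,p=pickle.load(open('f.pkl','rb')); s=1.5625
f=lambda u,v,z:np.round(onz(p,u/s,v/s,z),4)
d=.0702
for n,u,v,z in [('l',294,345,.178),('r',521,345,.178),('t',408,240,.178),('b',407,451,.178),('knob',407,398,.212)]:
    X=f(u,v,z+d); Y=go(o,X); print(n,X,np.round(Y,2))
t=np.array([.4642,-.3907,o['ee_pos'][2]]); print(go(o,t))
E
```

```text
l [ 0.4552 -0.0944  0.2482] [ 0.71 -4.38 18.35]
r [ 0.5411 -0.1114  0.2482] [ 0.72  4.38 18.34]
t [ 0.5062 -0.0631  0.2482] [4.770e+00 1.000e-02 1.835e+01]
b [ 0.4888 -0.1494  0.2482] [-4.030e+00 -1.000e-02  1.835e+01]
knob [ 0.4972 -0.1066  0.2822] [ 0.33 -0.02 14.95]
[-2.81786991e+01  2.26136479e+00 -1.95954277e-04]
```

{"op": "move_arm", "data": {
  "commands": [
    {"claw": -1,"travel": [-2,0.2,0],"turn": 0},
    {"claw": -1,"travel": [-3.5,0.3,0],"turn": 0},
    {"claw": -1,"travel": [-3.5,0.3,0],"turn": 0},
    {"claw": -1,"travel": [-3.5,0.3,0],"turn": 0},
    {"claw": -1,"travel": [-3.5,0.3,0],"turn": 0}
  ]
}}

```text
time: 6.18
ee_pos: [0.4792, -0.271, 0.4311]
tcp_rot: [-180.0, 0.0, 78.8]
wrist_force: [0.5, -0.1, -1.7]
opening: 0.0249
```

{"op": "move_arm", "data": {
  "commands": [
    {"claw": -1,"travel": [-3.5,0.3,0],"turn": 0},
    {"claw": -1,"travel": [-3.5,0.3,0],"turn": 0},
    {"claw": -1,"travel": [-3.5,0.2,0],"turn": 0},
    {"claw": -1,"travel": [-2,0.1,0],"turn": 0},
    {"claw": -1,"travel": [0,0,0],"turn": 0}
  ]
}}

```text
time: 6.6
ee_pos: [0.4632, -0.3976, 0.4297]
tcp_rot: [-179.9, 0.0, 78.6]
wrist_force: [0.8, 0.4, -2.1]
opening: 0.0249
```

{"op": "move_arm", "data": {
  "commands": [
    {"claw": -1,"travel": [0,0,2],"turn": 0},
    {"claw": -1,"travel": [0,0,3],"turn": 0},
    {"claw": -1,"travel": [0,0,3],"turn": 0},
    {"claw": -1,"travel": [0,0,3],"turn": 0},
    {"claw": -1,"travel": [0,0,3],"turn": 0}
  ]
}}

```text
time: 7.02
ee_pos: [0.4641, -0.3934, 0.2897]
tcp_rot: [-180.0, -0.0, 78.8]
wrist_force: [0.7, -0.6, -1.4]
opening: 0.0248
```

{"op": "move_arm", "data": {
  "commands": [
    {"claw": -1,"travel": [0,0,2],"turn": 0},
    {"claw": -1,"travel": [0,0,1],"turn": 0},
    {"claw": -1,"travel": [0,0,0],"turn": 0}
  ]
}}

```text
time: 7.27
ee_pos: [0.4639, -0.3932, 0.2585]
tcp_rot: [-179.8, -0.1, 78.8]
wrist_force: [0.4, -0.7, -2.7]
opening: 0.0251
```

```bash
python3 shot.py g
```

```text
7.2667 [ 0.46388016 -0.39321103  0.25849418] [-1.79801026e+02 -1.14911244e-01  7.87832414e+01] [ 0.41196987 -0.69772403 -2.73416347] 0.02507237433032813
```

View pics/g2.png

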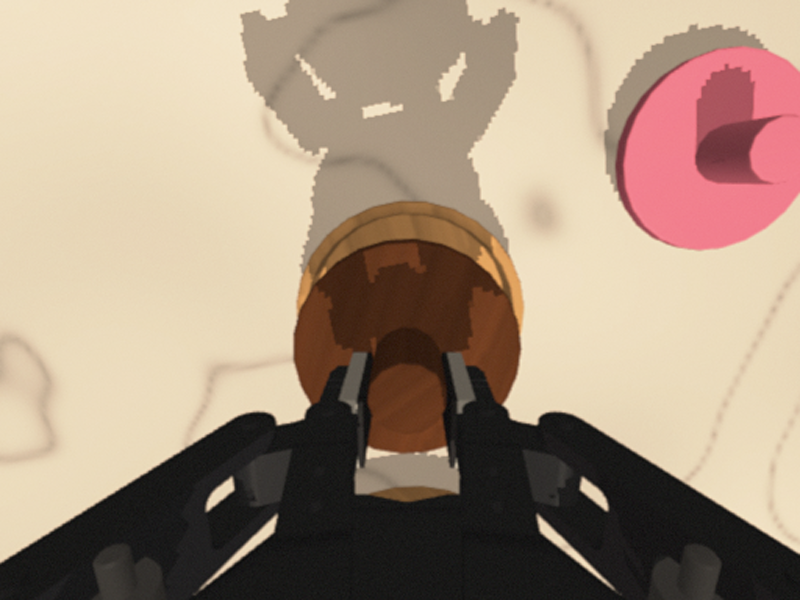

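```bash
python3 - <<'E'
import pickle
from h import *
o,p=pickle.load(open('g.pkl','rb')); s=1.5625
f=lambda u,v,z:np.round(onz(p,u/s,v/s,z),4)
for n,u,v,z in [('rim t outer',411,203,.024),('inner t',411,214,.024),('rl',298,305,.024),('rr',523,305,.024),('lid l',294,345,.075),('r',521,345,.075),('t',408,240,.075)]:
    X=f(u,v,z); print(n,X,np.round(go(o,X),2))
E
```

```text
rim t outer [ 0.4761 -0.3363  0.024 ] [ 5.77  0.17 23.46]
inner t [ 0.4751 -0.3413  0.024 ] [ 5.26  0.17 23.46]
rl [ 0.4109 -0.3744  0.024 ] [ 0.77 -5.48 23.47]
rr [ 0.5216 -0.3962  0.024 ] [ 0.78  5.8  23.43]
lid l [ 0.4217 -0.3773  0.075 ] [ 0.7  -4.38 18.37]
r [ 0.5077 -0.3942  0.075 ] [ 0.72  4.38 18.34]
t [ 0.4728 -0.346   0.075 ] [ 4.77  0.02 18.36]
```

{"op": "move_arm", "data": {
  "commands": [
    {"claw": -1,"travel": [-0.3,0.2,0.5],"turn": 0},
    {"claw": -1,"travel": [0,0,1.2],"turn": 0},
    {"claw": -1,"travel": [0,0,1.2],"turn": 0},
    {"claw": -1,"travel": [0,0,0.8],"turn": 0},
    {"claw": -1,"travel": [0,0,0],"turn": 0}
  ]
}}

```text
time: 7.73
ee_pos: [0.4651, -0.3968, 0.221]
tcp_rot: [-179.8, -0.1, 78.8]
wrist_force: [-0.3, 0.4, -2.1]
opening: 0.0245
```

{"op": "move_arm", "data": {
  "commands": [
    {"claw": -1,"travel": [0,0,0.2],"turn": 0},
    {"claw": -1,"travel": [0,0,0.2],"turn": 0},
    {"claw": -1,"travel": [0,0,0.2],"turn": 0},
    {"claw": -1,"travel": [0,0,0],"turn": 0}
  ]
}}

```text
time: 8.07
ee_pos: [0.4656, -0.3972, 0.2176]
tcp_rot: [180.0, 0.0, 78.8]
wrist_force: [-0.9, -0.1, -1.2]
opening: 0.0248
```

{"op": "move_arm", "data": {
  "commands": [
    {"claw": -1,"travel": [0,0,0.2],"turn": 0},
    {"claw": -1,"travel": [0,0,0],"turn": 0}
  ]
}}

```text
time: 8.23
ee_pos: [0.4656, -0.3972, 0.2156]
tcp_rot: [180.0, 0.0, 78.8]
wrist_force: [-0.1, 0.1, -2.3]
opening: 0.0249
```

{"op": "move_arm", "data": {
  "commands": [
    {"claw": -1,"travel": [0,0,0.2],"turn": 0},
    {"claw": -1,"travel": [0,0,0],"turn": 0}
  ]
}}

```text
time: 8.4
ee_pos: [0.4656, -0.3972, 0.2134]
tcp_rot: [-180.0, -0.0, 78.8]
wrist_force: [-0.5, -0.3, -1.7]
opening: 0.0248
```

{"op": "move_arm", "data": {
  "commands": [
    {"claw": -1,"travel": [0,0,0.1],"turn": 0},
    {"claw": -1,"travel": [0,0,0],"turn": 0},
    {"claw": -1,"travel": [0,0,0.1],"turn": 0},
    {"claw": -1,"travel": [0,0,0],"turn": 0}
  ]
}}

```text
time: 8.73
ee_pos: [0.4656, -0.3972, 0.2117]
tcp_rot: [180.0, 0.0, 78.8]
wrist_force: [0.6, 0.3, -0.9]
opening: 0.0245
```

{"op": "move_arm", "data": {
  "commands": [
    {"claw": -1,"travel": [0,0,0.1],"turn": 0},
    {"claw": -1,"travel": [0,0,0],"turn": 0}
  ]
}}

```text
time: 8.9
ee_pos: [0.4655, -0.3972, 0.2117]
tcp_rot: [180.0, 0.0, 78.8]
wrist_force: [-2.7, 2.7, 5.7]
opening: 0.0247
```

```bash
python3 shot.py i
```

```text
8.9 [ 0.46554761 -0.39716518  0.21171606] [1.79962975e+02 1.77054739e-02 7.87711841e+01] [-2.69542464  2.74177141  5.66224677] 0.024695613282679336
```

View pics/i2.png

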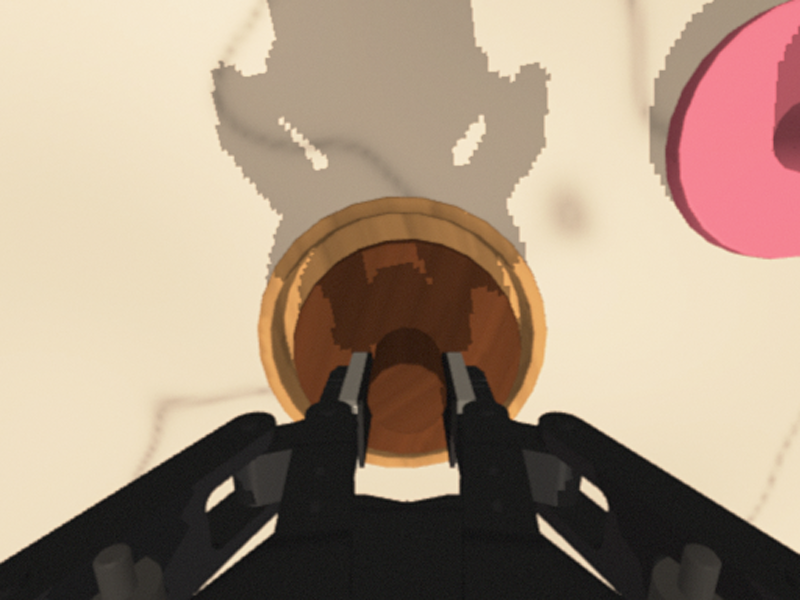

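{"op": "move_arm", "data": {
  "commands": [
    {"claw": -0.2,"travel": [0,0,0],"turn": 0},
    {"claw": 0,"travel": [0,0,0],"turn": 0},
    {"claw": 0.2,"travel": [0,0,0],"turn": 0},
    {"claw": 0.4,"travel": [0,0,0],"turn": 0},
    {"claw": 0.4,"travel": [0,0,0],"turn": 0}
  ]
}}

```text
time: 9.37
ee_pos: [0.4656, -0.3972, 0.2106]
tcp_rot: [-180.0, -0.0, 78.8]
wrist_force: [-0.3, 0.4, 0.2]
opening: 0.06
```

{"op": "move_arm", "data": {
  "commands": [
    {"claw": 0.4,"travel": [0,0,-1.5],"turn": 0},
    {"claw": 0.4,"travel": [0,0,-3],"turn": 0},
    {"claw": 0.4,"travel": [0,0,-3],"turn": 0},
    {"claw": 0.4,"travel": [0,0,-3],"turn": 0},
    {"claw": 0.4,"travel": [0,0,-1],"turn": 0}
  ]
}}

```text
time: 9.78
ee_pos: [0.4658, -0.3974, 0.3306]
tcp_rot: [179.7, 0.2, 78.8]
wrist_force: [1.1, -0.0, 1.9]
opening: 0.0597
```

```bash
python3 shot.py j
```

```text
9.7833 [ 0.46580109 -0.39743113  0.33058956] [1.79721496e+02 1.56925151e-01 7.87658281e+01] [ 1.13664722e+00 -6.70640643e-04  1.94359601e+00] 0.059652174411151754
```

View pics/j2.png

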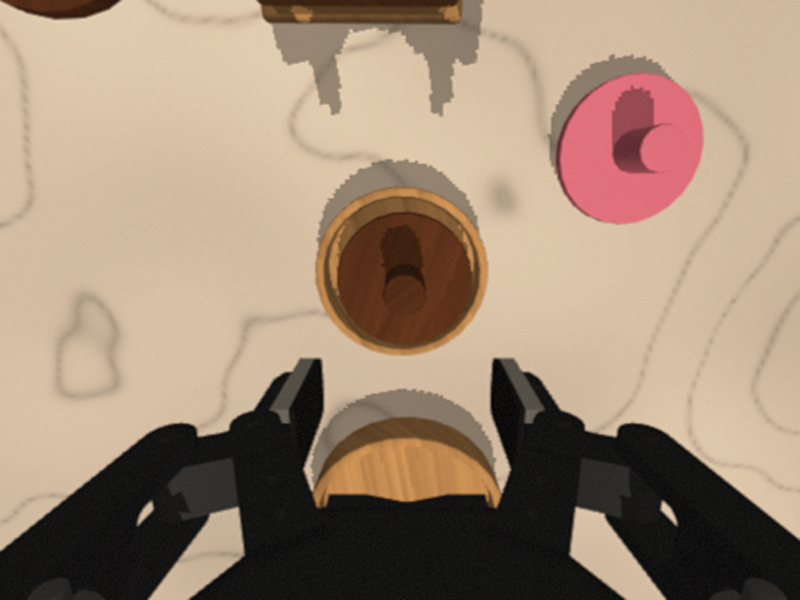

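```bash
python3 - <<'E'
import pickle
from h import *
o,p=pickle.load(open('j.pkl','rb')); s=1.5625
f=lambda u,v,z:np.round(onz(p,u/s,v/s,z),4)
for n,u,v,z in [('rim l',316,270,.024),('r',488,270,.024),('t',402,187,.024),('b',402,355,.024),('lid l',337,280,.028),('r',473,280,.028),('t',405,211,.028),('b',405,347,.028),('knob',405,290,.062)]:
    X=f(u,v,z); print(n,X,np.round(go(o,X),2))
print(go(o,[.4765-.0035*0-.192*.032,-.2165-.981*.032,.28]))
E
```

```text
rim l [ 0.41   -0.3768  0.024 ] [ 1.02 -6.02 30.63]
r [ 0.5218 -0.3991  0.024 ] [ 1.01  5.38 30.68]
t [ 0.4763 -0.3358  0.024 ] [ 6.33 -0.32 30.64]
b [ 0.4538 -0.4477  0.024 ] [-5.08 -0.35 30.67]
lid l [ 0.4228 -0.3853  0.028 ] [ 0.43 -4.6  30.24]
r [ 0.5105 -0.4028  0.028 ] [ 0.43  4.34 30.28]
t [ 0.4753 -0.3503  0.028 ] [ 4.89 -0.13 30.25]
b [ 0.4574 -0.4406  0.028 ] [-4.31 -0.13 30.27]
knob [ 0.467  -0.3918  0.062 ] [ 0.65 -0.12 26.86]
[14.76992249 -2.49091314  5.00647391]
```

```bash
python3 - <<'E'
import cv2
a=cv2.imread('pics/j.png')[115:232,195:320]; cv2.imwrite('pics/jz.png',cv2.resize(a,(625,585),interpolation=cv2.INTER_NEAREST))
E
```

```text
(no output)
```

View pics/jz.png

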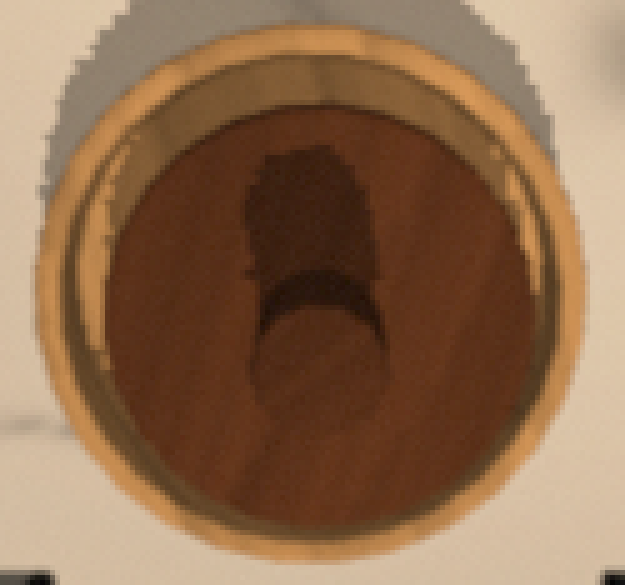

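{"op": "move_arm", "data": {
  "commands": [
    {"claw": -1,"travel": [3.6,-0.6,0],"turn": 0},
    {"claw": -1,"travel": [3.6,-0.6,0],"turn": 0},
    {"claw": -1,"travel": [3.6,-0.6,0],"turn": 0},
    {"claw": -1,"travel": [3.6,-0.7,0],"turn": 0},
    {"claw": -1,"travel": [0,0,0],"turn": 0}
  ]
}}

```text
time: 10.25
ee_pos: [0.4689, -0.2466, 0.3248]
tcp_rot: [-179.9, -0.1, 79.0]
wrist_force: [0.4, 0.0, -0.5]
opening: 0.0005
```

{"op": "move_arm", "data": {
  "commands": [
    {"claw": -1,"travel": [0,0,2.5],"turn": 0},
    {"claw": -1,"travel": [0,0,2.5],"turn": 0},
    {"claw": -1,"travel": [0,0,2.5],"turn": 0},
    {"claw": -1,"travel": [0,0,1.5],"turn": 0},
    {"claw": -1,"travel": [0,0,0],"turn": 0}
  ]
}}

```text
time: 10.67
ee_pos: [0.4679, -0.2506, 0.2309]
tcp_rot: [-179.6, -0.1, 78.8]
wrist_force: [-0.2, 0.2, 0.6]
opening: 0.0002
```

```bash
python3 shot.py k
```

```text
10.6667 [ 0.46788723 -0.25056208  0.23092447] [-1.79631638e+02 -1.09733506e-01  7.87691125e+01] [-0.24666536  0.1705361   0.62659306] 0.000167546341969078
```

View pics/k2.png

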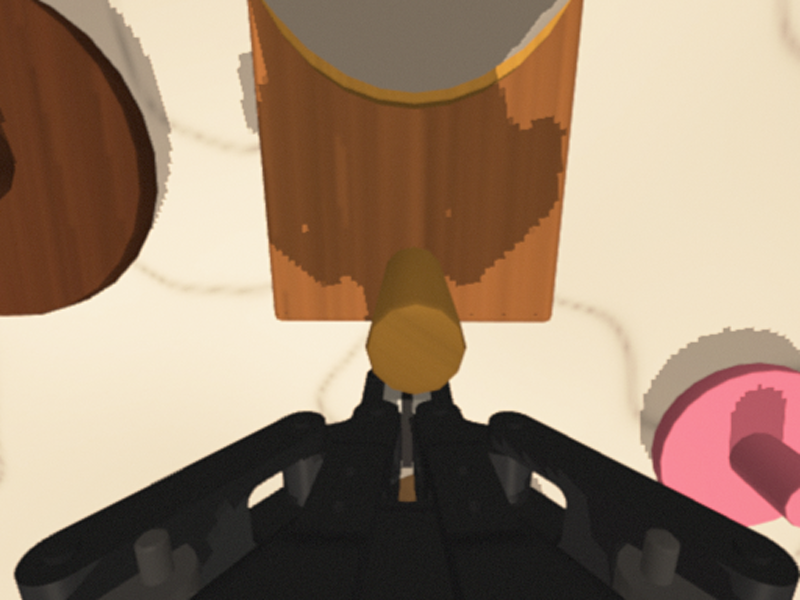

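{"op": "move_arm", "data": {
  "commands": [
    {"claw": -1,"travel": [0,0.1,-0.3],"turn": 0},
    {"claw": -1,"travel": [0.5,0,0],"turn": 0},
    {"claw": -1,"travel": [0.5,0,0],"turn": 0},
    {"claw": -1,"travel": [0,0,0],"turn": 0}
  ]
}}

```text
time: 11.05
ee_pos: [0.4725, -0.2409, 0.2398]
tcp_rot: [179.9, 0.0, 78.8]
wrist_force: [-0.1, -0.4, 0.4]
opening: -0.0001
```

```bash
python3 - <<'E'
import pickle
from h import *
o,p=pickle.load(open('k.pkl','rb')); s=1.5625
X=onz(p,416/s,348/s,.118); print(X,go(o,X))
E
```

```text
[ 0.47569177 -0.21594496  0.118     ] [ 3.52579107  0.16393647 11.2984    ]
```

{"op": "move_arm", "data": {
  "commands": [
    {"claw": -1,"travel": [0.3,0,0],"turn": 0},
    {"claw": -1,"travel": [0.3,0,0],"turn": 0},
    {"claw": -1,"travel": [0.3,0,0],"turn": 0}
  ]
}}

```text
time: 11.3
ee_pos: [0.4734, -0.2346, 0.2395]
tcp_rot: [180.0, 0.5, 78.6]
wrist_force: [-8.9, -15.0, 0.8]
opening: 0.0004
```

{"op": "move_arm", "data": {
  "commands": [
    {"claw": -1,"travel": [0.5,0,0],"turn": 0},
    {"claw": -1,"travel": [0.5,0,0],"turn": 0},
    {"claw": -1,"travel": [0.5,0,0],"turn": 0}
  ]
}}

```text
time: 11.55
ee_pos: [0.4764, -0.2184, 0.239]
tcp_rot: [-180.0, 0.1, 78.7]
wrist_force: [-3.3, -7.1, 0.7]
opening: -0.0001
```

{"op": "move_arm", "data": {
  "commands": [
    {"claw": -1,"travel": [1,0,0],"turn": 0},
    {"claw": -1,"travel": [1.2,0,0],"turn": 0},
    {"claw": -1,"travel": [1.2,0,0],"turn": 0},
    {"claw": -1,"travel": [1.2,0,0],"turn": 0},
    {"claw": -1,"travel": [1.2,0,0],"turn": 0}
  ]
}}

```text
time: 11.97
ee_pos: [0.4879, -0.1612, 0.2391]
tcp_rot: [180.0, 0.1, 78.7]
wrist_force: [-1.6, -8.0, -0.3]
opening: -0.0
```

{"op": "move_arm", "data": {
  "commands": [
    {"claw": -1,"travel": [1.2,0,0],"turn": 0},
    {"claw": -1,"travel": [1.2,0,0],"turn": 0},
    {"claw": -1,"travel": [1.2,0,0],"turn": 0},
    {"claw": -1,"travel": [1.2,0,0],"turn": 0},
    {"claw": -1,"travel": [1.2,0,0],"turn": 0}
  ]
}}

```text
time: 12.38
ee_pos: [0.4995, -0.1022, 0.2389]
tcp_rot: [-180.0, 0.1, 78.7]
wrist_force: [-1.9, -7.8, 0.2]
opening: -0.0001
```

{"op": "move_arm", "data": {
  "commands": [
    {"claw": -1,"travel": [1.2,0,0],"turn": 0},
    {"claw": -1,"travel": [1,0,0],"turn": 0},
    {"claw": -1,"travel": [0.6,0,0],"turn": 0},
    {"claw": -1,"travel": [0.3,0,0],"turn": 0},
    {"claw": -1,"travel": [0,0,0],"turn": 0}
  ]
}}

```text
time: 12.8
ee_pos: [0.5058, -0.0713, 0.2389]
tcp_rot: [180.0, -0.0, 78.8]
wrist_force: [-0.4, -0.3, -0.1]
opening: 0.0001
```

```bash
python3 shot.py l; python3 shot.py lt top
```

```text
12.8 [ 0.50578045 -0.07130964  0.23889175] [ 1.79985716e+02 -6.21065580e-03  7.88095249e+01] [-0.38776029 -0.31585704 -0.1467104 ] 9.70039197933237e-05
12.85 [ 0.50579045 -0.07149454  0.2388761 ] [ 1.79979078e+02 -2.61848377e-02  7.88046128e+01] [1.11337059 0.14419806 0.11875646] 0.00010119652012261258
```

View pics/l2.png

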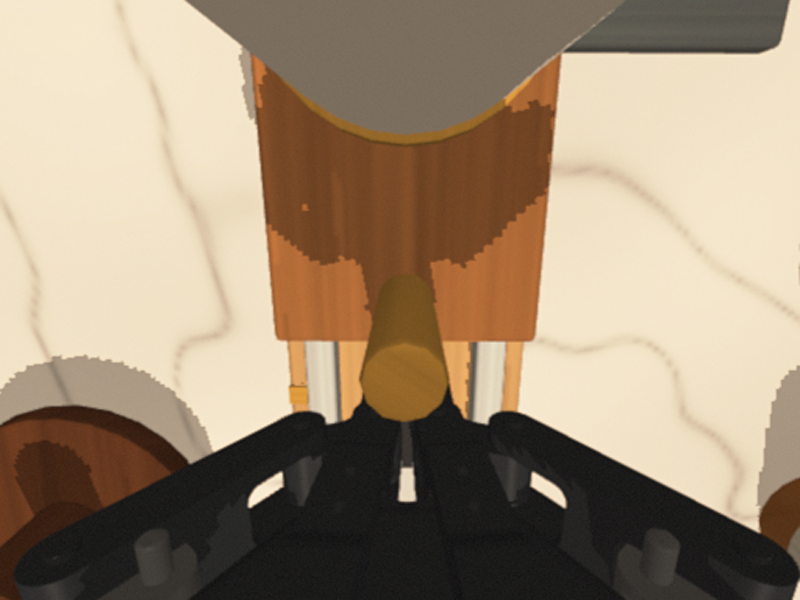

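View pics/lt2.png

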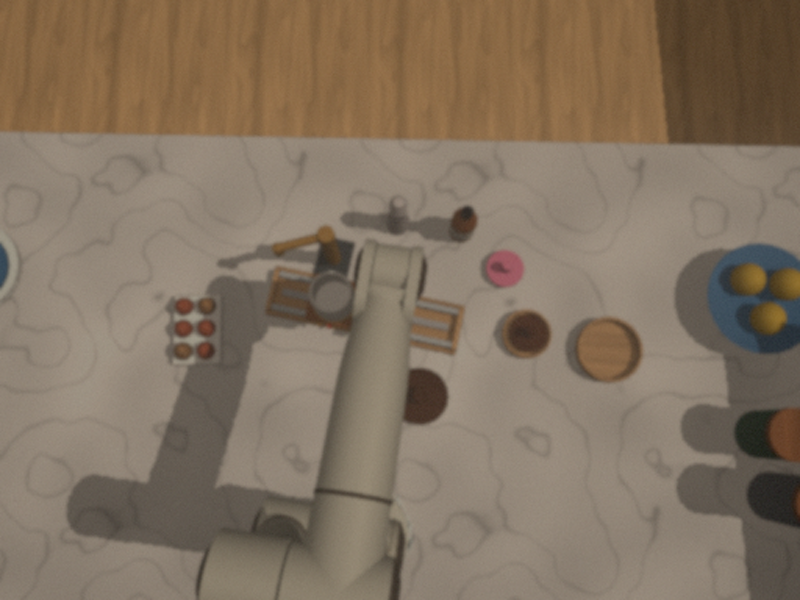

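```bash
python3 - <<'E'
import pickle
from h import *
o,p=pickle.load(open('l.pkl','rb')); s=1.5625
X=onz(p,404/s,381/s,.118); m=onz(p,298/s,394/s,.018); d=onz(p,406/s,340/s,.043)
print('post',X,go(o,X),'mark',m,go(o,m),'deck back',go(o,d))
a=go(o,X)[0]-go(o,m)[0]; print('travel', a/100+.110, 'from deck back(-?)')
v=X-np.array([.4757,-.2162,.118]); print(np.linalg.norm(v),np.degrees(np.arctan2(-v[0],v[1])))
E
```

```text
post [ 0.50950586 -0.04790476  0.118     ] [ 2.36697863 -0.09177754 12.08940955] mark [ 0.44586576 -0.09450915  0.018     ] [-3.44100904 -5.43282652 22.0874488 ] deck back [ 0.4267669  -0.05425504 19.58920887]
travel 0.16807987672662156 from deck back(-?)
0.17165699812020863 -11.357984608984863
```

{"op": "move_arm", "data": {
  "commands": [
    {"claw": -1,"travel": [0.5,0,0],"turn": 0},
    {"claw": -1,"travel": [0.5,0,0],"turn": 0},
    {"claw": -1,"travel": [0.5,0,0],"turn": 0},
    {"claw": -1,"travel": [0.4,0,0],"turn": 0},
    {"claw": -1,"travel": [0.2,0,0],"turn": 0}
  ]
}}

```text
time: 13.32
ee_pos: [0.5097, -0.0514, 0.2387]
tcp_rot: [-180.0, 0.1, 78.7]
wrist_force: [-2.1, -5.3, 0.6]
opening: 0.0002
```

{"op": "move_arm", "data": {
  "commands": [
    {"claw": -1,"travel": [0.2,0,0],"turn": 0}
  ]
}}

```text
time: 13.4
ee_pos: [0.51, -0.0496, 0.2387]
tcp_rot: [-180.0, 0.1, 78.7]
wrist_force: [-1.6, -5.3, 1.1]
opening: 0.0001
```

{"op": "move_arm", "data": {
  "commands": [
    {"claw": -1,"travel": [0.2,0,0],"turn": 0}
  ]
}}

```text
time: 13.48
ee_pos: [0.5105, -0.0475, 0.2387]
tcp_rot: [-180.0, 0.0, 78.7]
wrist_force: [-1.8, -2.5, -0.1]
opening: 0.0002
```

{"op": "move_arm", "data": {
  "commands": [
    {"claw": -1,"travel": [0,0,0],"turn": 0}
  ]
}}

```text
time: 13.57
ee_pos: [0.5107, -0.0471, 0.2387]
tcp_rot: [180.0, -0.0, 78.8]
wrist_force: [0.4, 0.4, 0.5]
opening: -0.0004
```

```bash
python3 shot.py n; python3 shot.py nt top
```

```text
13.5667 [ 0.51065045 -0.04711837  0.23870625] [ 1.79995594e+02 -3.04051775e-02  7.87678561e+01] [0.4475637  0.35239002 0.47260691] -0.00040490734133982173
13.6167 [ 0.51069884 -0.04712588  0.23873991] [ 1.79985219e+02 -3.88345509e-02  7.87799320e+01] [-0.19286471 -0.70063759 -0.44155658] 0.00013515188151006616
```

View pics/n2.png

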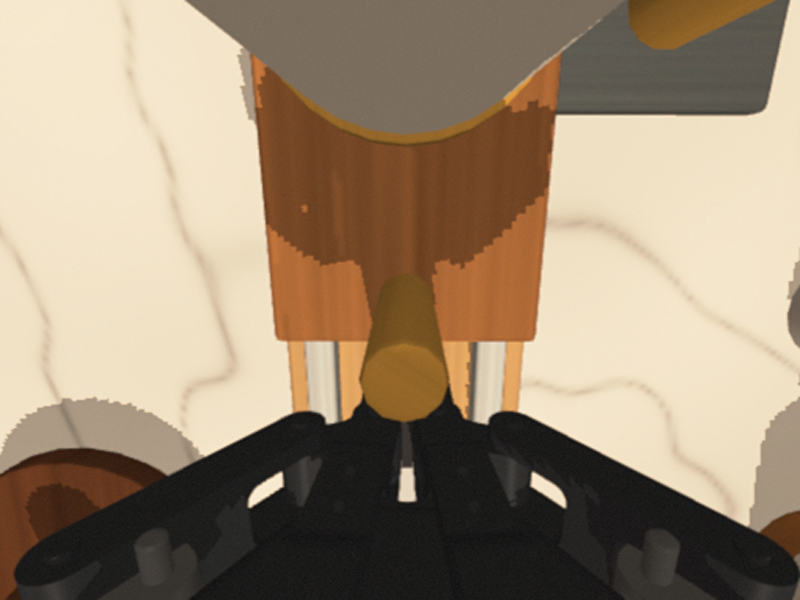

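{"op": "move_arm", "data": {
  "commands": [
    {"claw": -1,"travel": [0.1,0,0],"turn": 0},
    {"claw": -1,"travel": [0,0,0],"turn": 0}
  ]
}}

```text
time: 13.83
ee_pos: [0.5109, -0.0462, 0.2387]
tcp_rot: [180.0, -0.0, 78.8]
wrist_force: [-0.2, -0.5, 0.3]
opening: 0.0
```

{"op": "move_arm", "data": {
  "commands": [
    {"claw": -1,"travel": [0.1,0,0],"turn": 0},
    {"claw": -1,"travel": [0,0,0],"turn": 0}
  ]
}}

```text
time: 14.0
ee_pos: [0.511, -0.0452, 0.2387]
tcp_rot: [180.0, -0.0, 78.8]
wrist_force: [-0.1, -0.1, -0.1]
opening: 0.0003
```

```bash
python3 shot.py q; python3 - <<'E'
import cv2
a=cv2.imread('pics/n.png')[170:300,160:360];b=cv2.imread('pics/q.png')[170:300,160:360]
cv2.imwrite('pics/qc.png',cv2.resize(cv2.vconcat([a,b]),None,fx=2.2,fy=2.2,interpolation=cv2.INTER_NEAREST))
E
```

```text
14.0 [ 0.51101997 -0.04519592  0.23868777] [ 1.79997687e+02 -1.19895113e-02  7.87718764e+01] [-0.10961773 -0.11746745 -0.13647468] 0.0003073737912698329
```

View pics/qc.png

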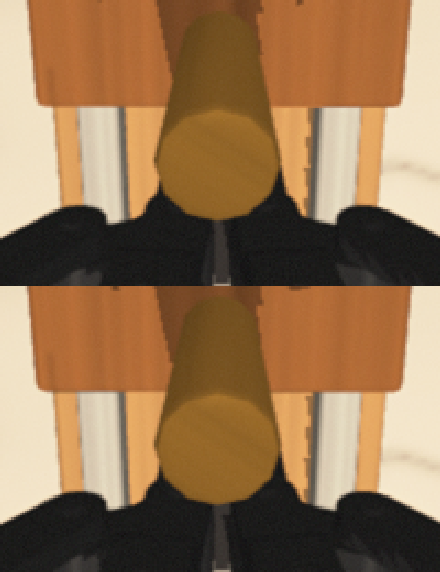

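{"op": "move_arm", "data": {
  "commands": [
    {"claw": -1,"travel": [0.1,0,0],"turn": 0}
  ]
}}

```text
time: 14.13
ee_pos: [0.5112, -0.0443, 0.2387]
tcp_rot: [180.0, -0.0, 78.8]
wrist_force: [-0.1, 0.1, -0.8]
opening: -0.0
```

{"op": "move_arm", "data": {
  "commands": [
    {"claw": -1,"travel": [0.1,0,0],"turn": 0}
  ]
}}

```text
time: 14.22
ee_pos: [0.5114, -0.0433, 0.2387]
tcp_rot: [180.0, 0.0, 78.8]
wrist_force: [-0.5, -1.2, 0.3]
opening: -0.0
```

{"op": "move_arm", "data": {
  "commands": [
    {"claw": -1,"travel": [0,0,0],"turn": 0}
  ]
}}

```text
time: 14.3
ee_pos: [0.5114, -0.0433, 0.2387]
tcp_rot: [-180.0, 0.0, 78.8]
wrist_force: [0.0, -0.1, -0.7]
opening: -0.0001
```

```bash
python3 shot.py r; python3 - <<'E'
import cv2
a=cv2.imread('pics/n.png')[170:300,160:360];b=cv2.imread('pics/r.png')[170:300,160:360]
cv2.imwrite('pics/rc.png',cv2.resize(cv2.hconcat([a,b]),None,fx=2,fy=4,interpolation=cv2.INTER_NEAREST))
E
```

```text
14.3 [ 0.51137947 -0.04326853  0.23868058] [-1.79998735e+02  8.81688081e-03  7.87695705e+01] [ 0.02377834 -0.14556492 -0.66520468] -5.934625661112066e-05
```

View pics/rc.png

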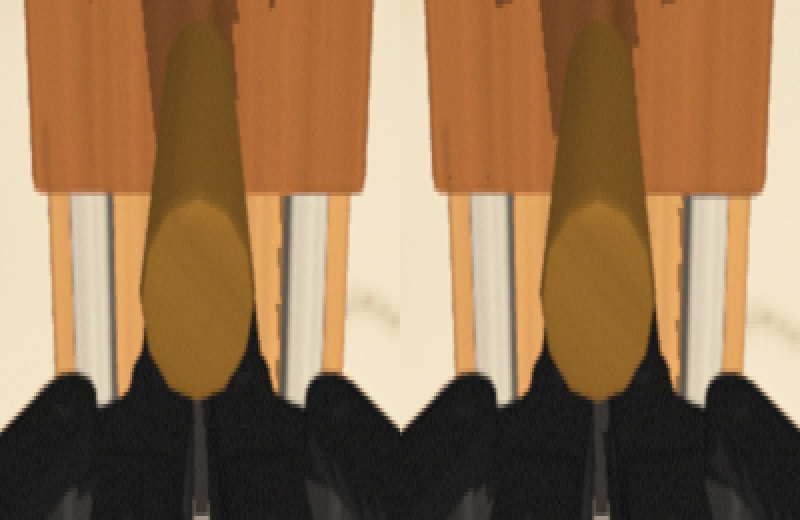

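{"op": "move_arm", "data": {
  "commands": [
    {"claw": -1,"travel": [0.1,0,0],"turn": 0}
  ]
}}

```text
time: 14.43
ee_pos: [0.5115, -0.0426, 0.2387]
tcp_rot: [-180.0, 0.0, 78.8]
wrist_force: [-1.3, -4.6, 0.3]
opening: 0.0001
```

{"op": "move_arm", "data": {
  "commands": [
    {"claw": -1,"travel": [0.1,0,0],"turn": 0}
  ]
}}

```text
time: 14.52
ee_pos: [0.5115, -0.0419, 0.2386]
tcp_rot: [-180.0, 0.1, 78.7]
wrist_force: [-4.6, -10.4, 1.5]
opening: -0.0002
```

{"op": "move_arm", "data": {
  "commands": [
    {"claw": -1,"travel": [0,0,0],"turn": 0}
  ]
}}

```text
time: 14.6
ee_pos: [0.5115, -0.0419, 0.2387]
tcp_rot: [-180.0, 0.1, 78.7]
wrist_force: [-2.0, -7.3, 1.3]
opening: 0.0001
```

```bash
python3 shot.py t; python3 shot.py ts side; python3 - <<'E'
import cv2
a=cv2.imread('pics/n.png')[170:300,160:360];b=cv2.imread('pics/t.png')[170:300,160:360]
cv2.imwrite('pics/tc.png',cv2.resize(cv2.hconcat([a,b]),None,fx=2,fy=4,interpolation=cv2.INTER_NEAREST))
E
```

```text
14.6 [ 0.51148904 -0.04185673  0.23865171] [-1.79970932e+02  1.22731262e-01  7.87305481e+01] [-2.01548759 -7.32639267  1.26007814] 0.00012121721963284993
14.65 [ 0.51148111 -0.0418858   0.23863678] [-1.79968942e+02  1.12851187e-01  7.87269730e+01] [-1.67587949 -6.44350749  0.47335739] -2.201812125415342e-05
```

View pics/tc.png

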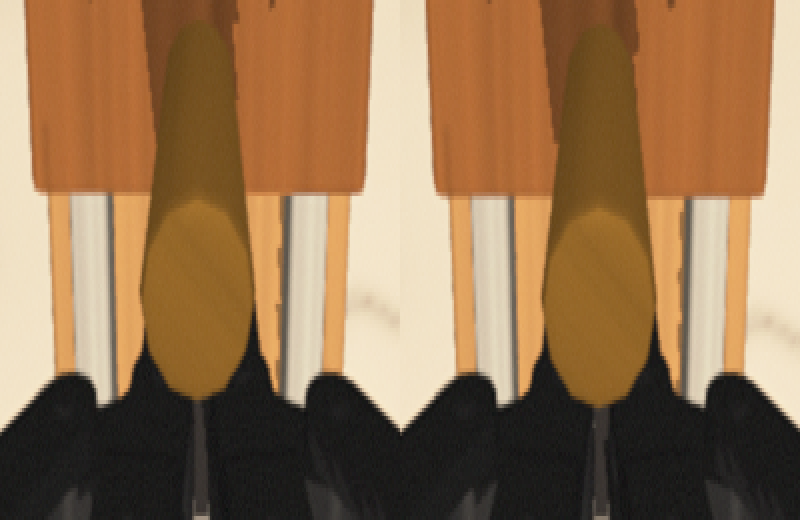

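View pics/ts2.png

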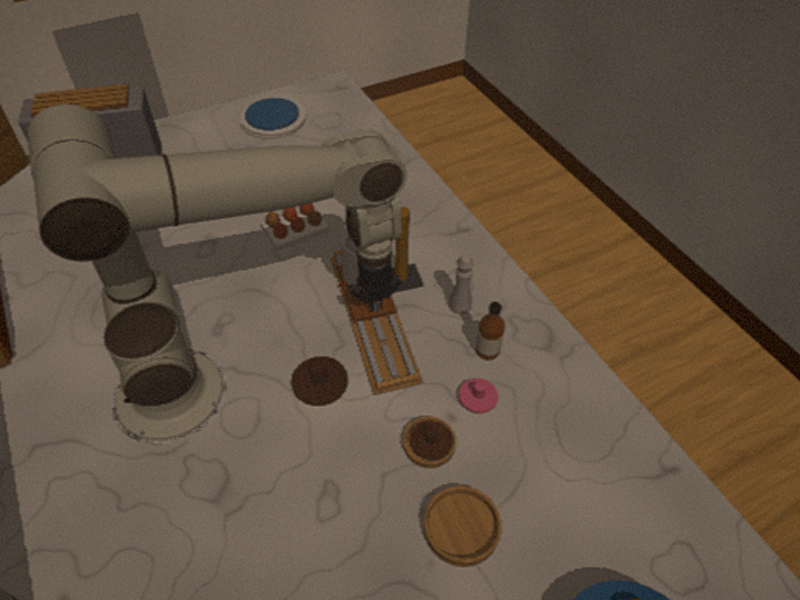

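{"op": "move_arm", "data": {
  "commands": [
    {"claw": -1,"travel": [-0.3,0,0],"turn": 0},
    {"claw": -1,"travel": [-1,0,0],"turn": 0},
    {"claw": -1,"travel": [-1.5,0,0],"turn": 0},
    {"claw": -1,"travel": [-1,0,0],"turn": 0},
    {"claw": -1,"travel": [0,0,0],"turn": 0}
  ]
}}

```text
time: 15.12
ee_pos: [0.5041, -0.0803, 0.2387]
tcp_rot: [180.0, 0.0, 78.7]
wrist_force: [0.1, 0.5, -0.3]
opening: -0.0001
```

{"op": "move_arm", "data": {
  "commands": [
    {"claw": -1,"travel": [0,0,-4],"turn": 0},
    {"claw": -1,"travel": [0,0,-4],"turn": 0},
    {"claw": -1,"travel": [0,0,-4],"turn": 0},
    {"claw": 0,"travel": [0,0,-4],"turn": 0},
    {"claw": 0,"travel": [0,0,-4],"turn": 0}
  ]
}}

```text
time: 15.53
ee_pos: [0.5039, -0.0785, 0.4408]
tcp_rot: [180.0, -0.0, 78.8]
wrist_force: [0.9, 0.8, -0.0]
opening: 0.0232
```

{"op": "move_arm", "data": {
  "commands": [
    {"claw": 0,"travel": [0,0,-4],"turn": 0},
    {"claw": 0,"travel": [0,0,0],"turn": 0},
    {"claw": 0,"travel": [0,0,0],"turn": 0}
  ]
}}

```text
time: 15.78
ee_pos: [0.5045, -0.0786, 0.4812]
tcp_rot: [179.7, -0.0, 78.8]
wrist_force: [-0.9, 0.1, -1.0]
opening: 0.0427
```

```bash
python3 shot.py v
```

```text
15.7833 [ 0.50449416 -0.07859034  0.48122761] [ 1.79733717e+02 -2.97246915e-02  7.87592827e+01] [-0.90668371  0.13485195 -1.0018051 ] 0.04273084884834327
```

View pics/v2.png

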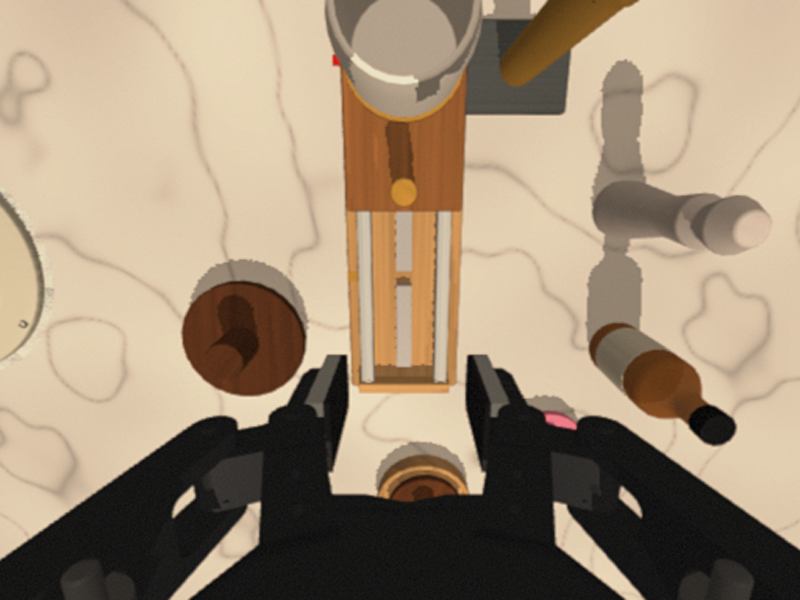

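```bash
python3 - <<'E'
import pickle
from h import *
o,p=pickle.load(open('v.pkl','rb')); s=1.5625
f=lambda u,v,z:onz(p,u/s,v/s,z)
r=go(o,f(337,60,.035)); m=go(o,f(354,276,.018)); q=go(o,f(403,191,.118)); print('red-mark',r[0]-m[0],'post-mark',q[0]-m[0]+11, 'y',r[1],m[1],q[1])
print(f(403,191,.118))
E
```

```text
red-mark 19.778897413211904 post-mark 19.90938946190954 y -6.1308134015538185 -5.507519713423389 -0.30110983403694874
[ 0.51476946 -0.02010281  0.118     ]
```

{"op": "move_arm", "data": {
  "commands": [
    {"claw": 0,"travel": [4,1,0],"turn": 0},
    {"claw": 0,"travel": [4,1,0],"turn": 0},
    {"claw": 0,"travel": [4,1,0],"turn": 0},
    {"claw": 0,"travel": [0,0,0],"turn": 0},
    {"claw": 0,"travel": [0,0,0],"turn": 0}
  ]
}}

```text
time: 16.25
ee_pos: [0.5579, 0.0351, 0.4761]
tcp_rot: [-179.8, 0.1, 79.0]
wrist_force: [-0.2, 0.2, -0.1]
opening: 0.043
```

```bash
python3 shot.py w
```

```text
16.25 [0.55791638 0.03508177 0.47606837] [-1.79771121e+02  5.05000688e-02  7.89507024e+01] [-0.20175969  0.16538362 -0.12604769] 0.04295980752038886
```

View pics/w2.png

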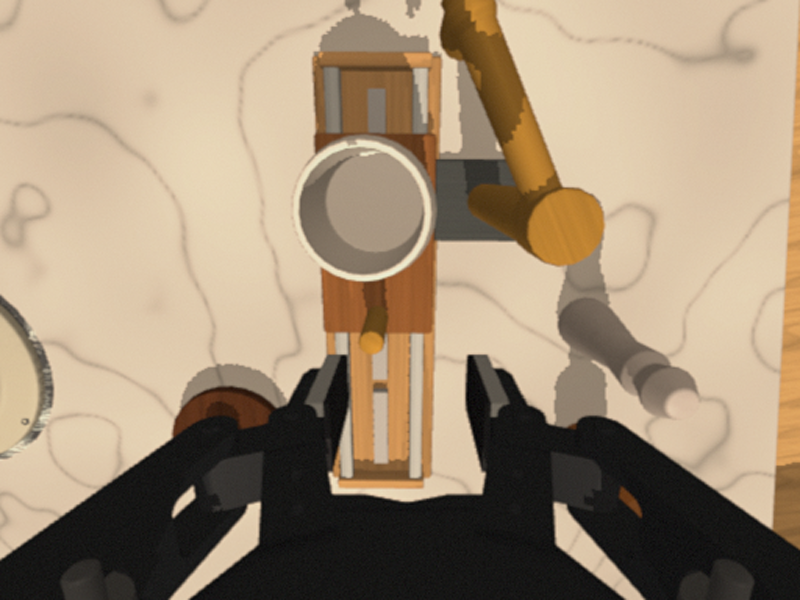

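```bash
python3 - <<'E'
import pickle
from h import *
o,p=pickle.load(open('w.pkl','rb')); s=1.5625
f=lambda u,v,z:onz(p,u/s,v/s,z)
e=np.array([np.sin(np.radians(11.15)),np.cos(np.radians(11.15))]); ex=np.array([e[1],-e[0]])
h=f(565,226,.243); j=f(364,208,.168); po=f(371,342,.118)
print('hub',h,'jar',j,'post',po); print('hub sides',f(527,226,.243),f(604,226,.243),'jar sides',f(293,208,.168),f(435,208,.168),f(364,136,.168),f(364,281,.168))
print('hub-jar',(h-j)[:2]@ex,(h-j)[:2]@e,' expect .105,0')
# tube direction: points on tube edges at z .225
for a,b in [((470,65),(515,45)),((507,150),(545,135))]:
    m=f((a[0]+b[0])/2,(a[1]+b[1])/2,.230); d=(m-h)[:2]; print('th',np.degrees(np.arctan2(-(d@ex),d@e)),np.linalg.norm(d))
E
```

```text
hub [0.63900302 0.06721001 0.243     ] jar [0.53923202 0.08974092 0.168     ] post [ 0.51551199 -0.01982102  0.118     ]
hub sides [0.62144083 0.0706223  0.243     ] [0.65701297 0.06371073 0.243     ] jar sides [0.49455913 0.09842924 0.168     ] [0.58383976 0.08106527 0.168     ] [0.5486648  0.13191233 0.168     ] [0.52873731 0.04282187 0.168     ]
hub-jar 0.10224473134440185 -0.002812079596741065  expect .105,0
th 25.641240043693674 0.08333132422786675
th 25.317778959601014 0.04197086440714537
```

{"op": "move_arm", "data": {
  "commands": [
    {"claw": 0.4,"travel": [0,0,0],"turn": -6.4},
    {"claw": 0.4,"travel": [0,0,0],"turn": -6.4},
    {"claw": 0.4,"travel": [0,0,0],"turn": -6.4},
    {"claw": 0.4,"travel": [0,0,0],"turn": -6.4},
    {"claw": 0.4,"travel": [0,0,0],"turn": 0}
  ]
}}

```text
time: 16.72
ee_pos: [0.5567, 0.0319, 0.4783]
tcp_rot: [-180.0, -0.0, 104.6]
wrist_force: [0.8, 0.5, 0.0]
opening: 0.0597
```

```bash
python3 - <<'E'
from workcell import status
from h import *
o=status.get_obs(); print(o['tcp_rot'],go(o,[.6239,.1305,.43]))
E
```

```text
[-1.79957063e+02 -2.58195400e-03  1.04561232e+02] [7.8492103  8.9877782  4.82383197]
```

{"op": "move_arm", "data": {
  "commands": [
    {"claw": 0.4,"travel": [2.6,3,0],"turn": 0},
    {"claw": 0.4,"travel": [2.6,3,0],"turn": 0},
    {"claw": 0.4,"travel": [2.6,3,0],"turn": 0},
    {"claw": 0.4,"travel": [0,0,1.5],"turn": 0},
    {"claw": 0.4,"travel": [0,0,0],"turn": 0}
  ]
}}

```text
time: 17.13
ee_pos: [0.6268, 0.132, 0.459]
tcp_rot: [-179.7, -0.0, 104.2]
wrist_force: [-1.0, -0.8, -1.4]
opening: 0.06
```

```bash
python3 shot.py x
```

```text
17.1333 [0.62675589 0.13199845 0.45899314] [-1.79660063e+02 -8.94044299e-03  1.04222264e+02] [-1.04025741 -0.76110709 -1.37737136] 0.05995789334780957
```

View pics/x2.png

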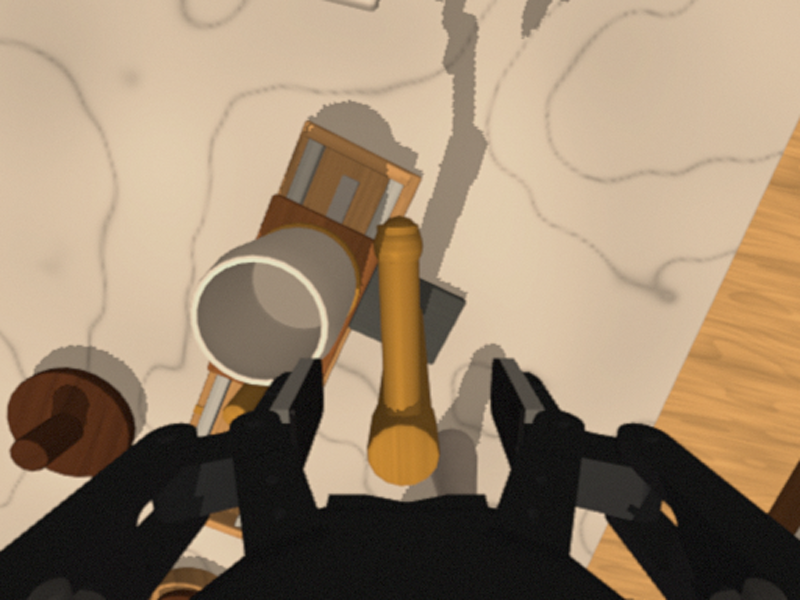

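```bash
python3 - <<'E'
import pickle
from h import *
o,p=pickle.load(open('x.pkl','rb')); s=1.5625
f=lambda u,v,z:onz(p,u/s,v/s,z)
h=f(403,450,.243); print('hub',h,go(o,h),f(369,450,.243),f(438,450,.243))
a=f(400,260,.225); b=f(404,380,.225); print('tube pts tool',go(o,a),go(o,b)); d=b-a; print(np.degrees(np.arctan2(-d[1],-d[0])))
j=f(260,320,.168); print('jar',j)
print(go(o,[.6235,.1305,.38]))
E
```

```text
hub [0.6387679  0.07015237 0.243     ] [-6.29353565 -0.22692701 21.6000585 ] [0.62212112 0.06584765 0.243     ] [0.65588467 0.07457864 0.243     ]
tube pts tool [ 3.09751696 -0.37030461 23.40240629] [-3.31027826 -0.1831136  23.40029577]
105.89565304083165
jar [0.53729885 0.08928291 0.168     ]
[-0.06649299 -0.30555142  7.90125538]
```

{"op": "move_arm", "data": {
  "commands": [
    {"claw": 0.4,"travel": [0,-0.3,1.5],"turn": -1.2},
    {"claw": 0.4,"travel": [0,0,2],"turn": 0},
    {"claw": 0.4,"travel": [0,0,2],"turn": 0},
    {"claw": 0.4,"travel": [0,0,2],"turn": 0},
    {"claw": 0.4,"travel": [0,0,0.4],"turn": 0}
  ]
}}

```text
time: 17.6
ee_pos: [0.6207, 0.1285, 0.3829]
tcp_rot: [-179.8, 0.0, 105.3]
wrist_force: [-1.0, -0.0, -0.9]
opening: 0.0597
```

{"op": "move_arm", "data": {
  "commands": [
    {"claw": -1,"travel": [0,0,0],"turn": 0},
    {"claw": -1,"travel": [0,0,0],"turn": 0},
    {"claw": -1,"travel": [0,0,0],"turn": 0},
    {"claw": -1,"travel": [0,0,0],"turn": 0},
    {"claw": -1,"travel": [0,0,0],"turn": 0}
  ],
  "squeeze": 20
}}

```text
time: 18.02
ee_pos: [0.622, 0.13, 0.3868]
tcp_rot: [179.9, 0.0, 105.5]
wrist_force: [-0.8, -2.2, 6.9]
opening: 0.0193
```

```bash
python3 shot.py y
```

```text
18.0167 [0.62199748 0.13002391 0.38682788] [1.79852523e+02 4.44596471e-02 1.05535949e+02] [-0.77158535 -2.15632611  6.90406682] 0.019311410703761276
```

View pics/y2.png

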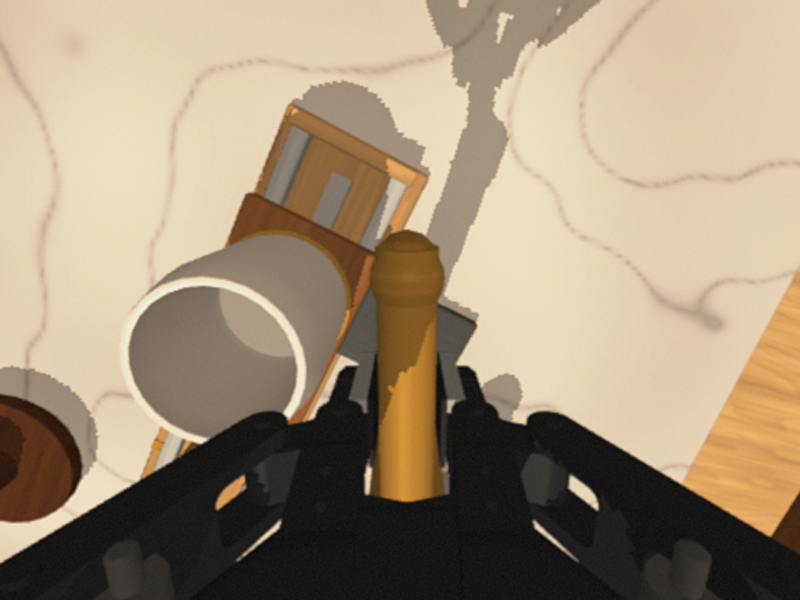

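{"op": "move_arm", "data": {
  "commands": [
    {"claw": -1,"travel": [-0.01,-0.3,0],"turn": -2.7},
    {"claw": -1,"travel": [-0.03,-0.59,0],"turn": -5.3},
    {"claw": -1,"travel": [-0.03,-0.59,0],"turn": -5.3}
  ]
}}

```text
time: 18.32
ee_pos: [0.6083, 0.1245, 0.3869]
tcp_rot: [179.8, 0.1, 119.1]
wrist_force: [-0.5, -2.0, 6.7]
opening: 0.0192
```

{"op": "move_arm", "data": {
  "commands": [
    {"claw": -1,"travel": [-0.03,-0.59,0],"turn": -5.3},
    {"claw": -1,"travel": [-0.03,-0.59,0],"turn": -5.3},
    {"claw": -1,"travel": [-0.03,-0.59,0],"turn": -5.3},
    {"claw": -1,"travel": [-0.03,-0.59,0],"turn": -5.3},
    {"claw": -1,"travel": [-0.03,-0.59,0],"turn": -5.3}
  ]
}}

```text
time: 18.73
ee_pos: [0.5862, 0.1047, 0.3869]
tcp_rot: [179.9, 0.1, 145.6]
wrist_force: [-3.0, -1.3, 7.6]
opening: 0.0192
```

{"op": "move_arm", "data": {
  "commands": [
    {"claw": -1,"travel": [-0.03,-0.59,0],"turn": -5.3},
    {"claw": -1,"travel": [-0.03,-0.59,0],"turn": -5.3},
    {"claw": -1,"travel": [-0.03,-0.59,0],"turn": -5.3},
    {"claw": -1,"travel": [-0.03,-0.59,0],"turn": -5.3},
    {"claw": -1,"travel": [0,0,0],"turn": 0}
  ]
}}

```text
time: 19.15
ee_pos: [0.5763, 0.0824, 0.3868]
tcp_rot: [-180.0, 0.0, 166.8]
wrist_force: [-8.2, -3.2, 8.7]
opening: 0.019
```

```bash
python3 shot.py z; python3 shot.py zt top;  python3 shot.py zs side; python3 - <<'E'
import cv2
a=cv2.imread('pics/zs.png')[110:230,180:340]; cv2.imwrite('pics/zsz.png',cv2.resize(a,(800,600),interpolation=cv2.INTER_CUBIC))
E
```

```text
19.15 [0.57630627 0.08243586 0.38683154] [-1.79977283e+02  3.31815459e-02  1.66826091e+02] [-8.1882756  -3.20142941  8.70039728] 0.019036580260675645
19.2 [0.57638088 0.08269443 0.38683933] [-1.79979633e+02  3.39696544e-02  1.66589964e+02] [-9.41353575 -2.59381568  9.05628177] 0.018971841178621895
19.25 [0.57640014 0.08281618 0.38683997] [-1.79975976e+02  3.11756962e-02  1.66527670e+02] [-8.73986341 -2.50805751  9.62810349] 0.018980163138705132
```

View pics/z2.png

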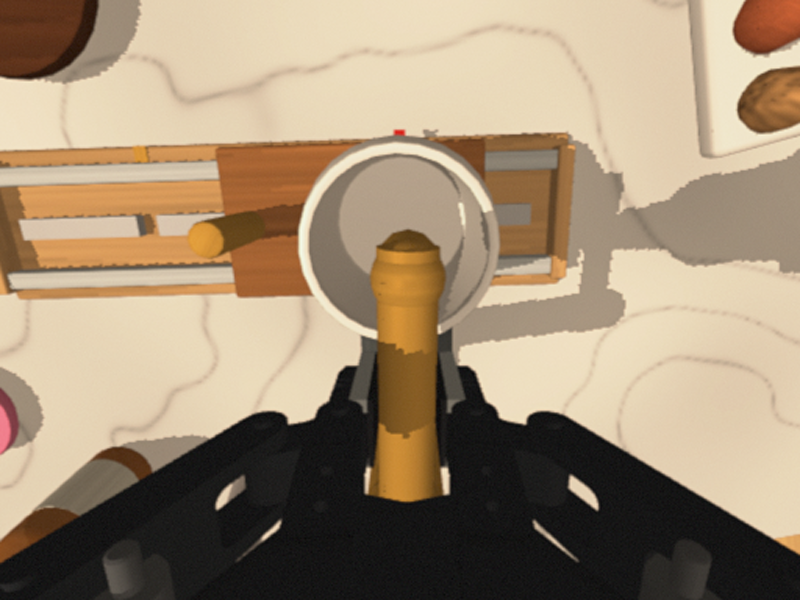

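View pics/zsz.png

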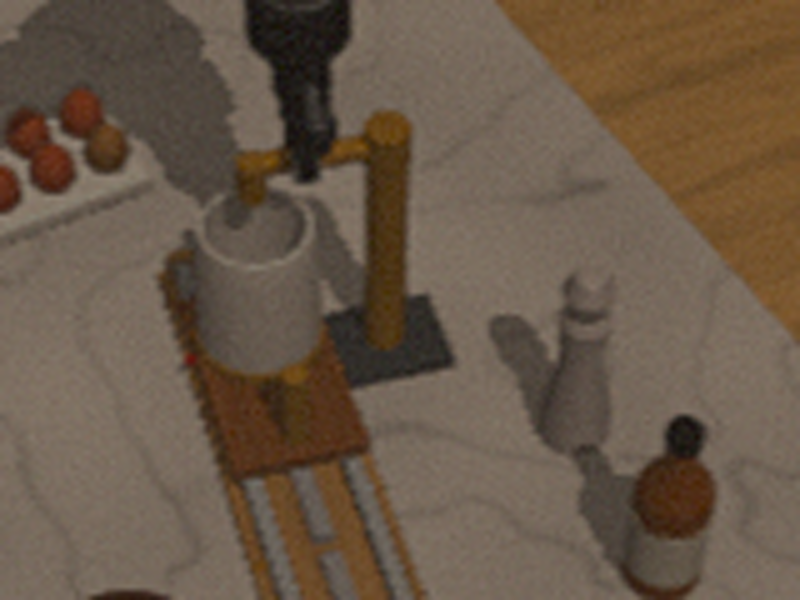

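{"op": "move_arm", "data": {
  "commands": [
    {"claw": -1,"travel": [0.1,-0.25,0],"turn": -2.2},
    {"claw": -1,"travel": [0,0,0],"turn": 0},
    {"claw": -1,"travel": [0,0,0],"turn": 0}
  ]
}}

```text
time: 19.55
ee_pos: [0.5755, 0.0806, 0.3868]
tcp_rot: [-180.0, 0.1, 168.7]
wrist_force: [-2.6, -4.6, 8.1]
opening: 0.0194
```

```bash
python3 shot.py aa
```

```text
19.55 [0.57551522 0.08063023 0.38683194] [-1.79966045e+02  1.43766461e-01  1.68715653e+02] [-2.61588261 -4.57200789  8.07125769] 0.0193536815293123
```

View pics/aa2.png

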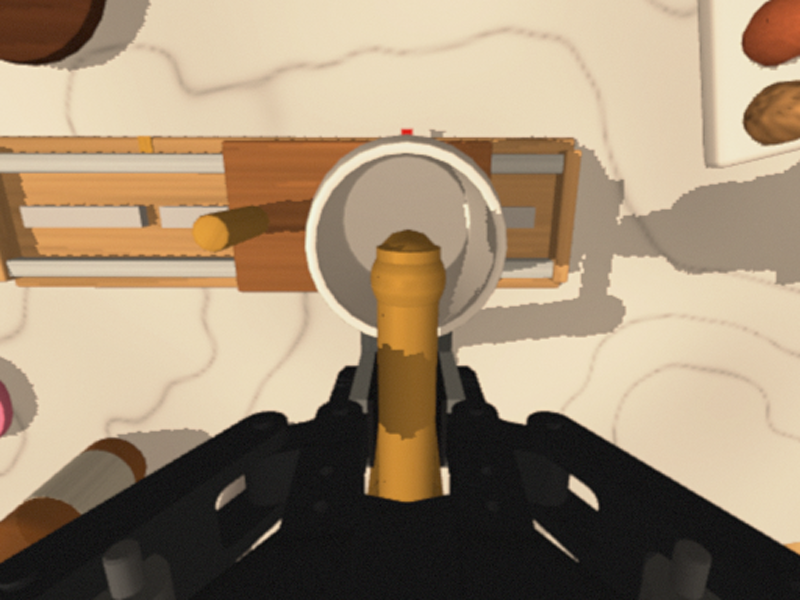

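{"op": "move_arm", "data": {
  "commands": [
    {"claw": -0.4,"travel": [0,0,0],"turn": 0},
    {"claw": -0.2,"travel": [0,0,0],"turn": 0},
    {"claw": 0.1,"travel": [0,0,0],"turn": 0},
    {"claw": 0.3,"travel": [0,0,0],"turn": 0},
    {"claw": 0.3,"travel": [0,0,0],"turn": 0}
  ]
}}

```text
time: 20.02
ee_pos: [0.5758, 0.0813, 0.3846]
tcp_rot: [180.0, -0.0, 168.8]
wrist_force: [-0.2, -0.3, -0.3]
opening: 0.0553
```

{"op": "move_arm", "data": {
  "commands": [
    {"claw": 0.3,"travel": [0,0,-1],"turn": 0},
    {"claw": 0.3,"travel": [0,0,-2.5],"turn": 0},
    {"claw": 0.3,"travel": [0,0,-3],"turn": 0},
    {"claw": 0.3,"travel": [0,0,-3],"turn": 0},
    {"claw": 0.3,"travel": [0,0,0],"turn": 0}
  ]
}}

```text
time: 20.43
ee_pos: [0.575, 0.0812, 0.4865]
tcp_rot: [179.8, 0.4, 168.8]
wrist_force: [0.6, -0.3, 0.0]
opening: 0.0555
```

```bash
python3 shot.py ab; python3 shot.py abs side
```

```text
20.4333 [0.5749628  0.08115397 0.48653905] [179.84675811   0.43597111 168.771259  ] [ 0.62420754 -0.28342471  0.04480033] 0.05552191632270079
20.4833 [0.57549259 0.08123537 0.48380056] [179.89067683   0.31228947 168.7745458 ] [ 0.1958793  -0.85906601 -0.77763   ] 0.05568341749711271
```

View pics/ab2.png

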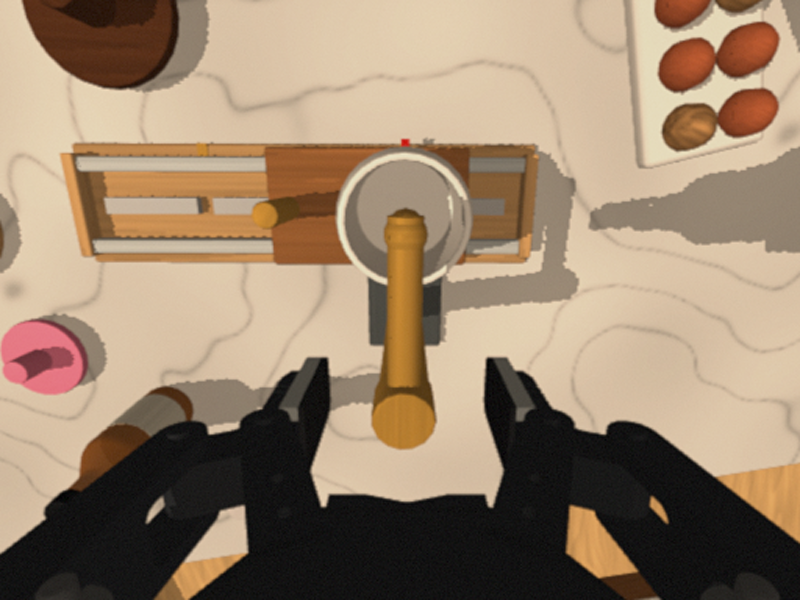

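View pics/abs2.png

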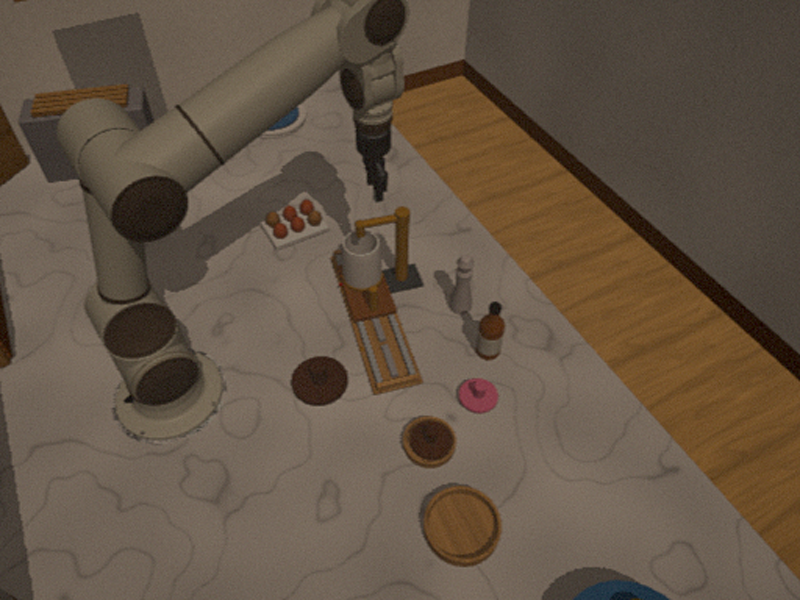

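```bash
python3 - <<'E'
import pickle,cv2
from h import *
o,p=pickle.load(open('ab.pkl','rb')); s=1.5625
f=lambda u,v,z:onz(p,u/s,v/s,z)
r=go(o,f(405,142,.035)); m=go(o,f(203,149,.02)); q=go(o,f(265,215,.118)); print('red-mark cm',r[1]-m[1],'post-mark+11',q[1]-m[1]+11)
j=f(404,216,.168); h=f(404,419,.243); t=f(404,232,.235); print('jar',go(o,j),'hub',go(o,h),'tube end',go(o,t))
d=t-h; print('tube yaw',np.degrees(np.arctan2(d[1],d[0])))
a=f(75,145,.03);b=f(536,147,.03); d=b-a; print('rail dir',np.degrees(np.arctan2(d[1],d[0]))+90, np.linalg.norm(d))
im=cv2.imread('pics/ab.png')[80:200,120:360]; cv2.imwrite('pics/abz.png',cv2.resize(im,(800,400),interpolation=cv2.INTER_CUBIC))
E
```

```text
red-mark cm 19.528240373994638 post-mark+11 19.604461494999875
jar [ 4.54562179 -0.21387265 31.81977989] hub [-6.17839395 -0.18922196 24.40120418] tube end [ 4.31583481 -0.18128972 25.12139763]
tube yaw 168.71740493344763
rail dir 168.57440405499764 0.4344074345096479
```

View pics/abz.png

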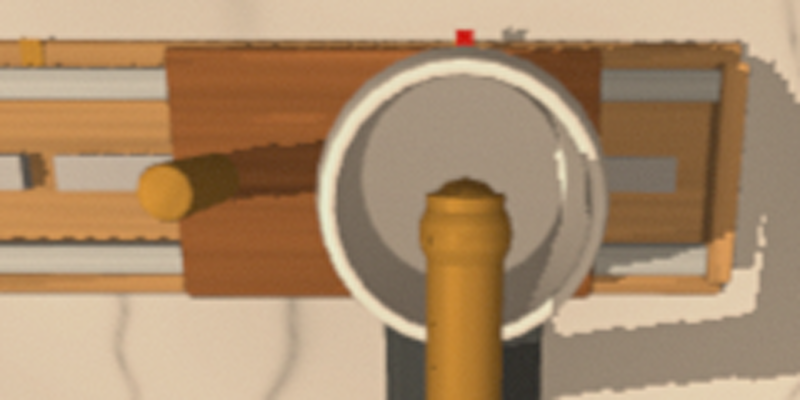

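```bash
python3 -c "
from workcell import bot,status
print(bot.job_done()); print(status.get_obs()['time'])"
```

```text
the job is handed in; nothing more can be done
None
the job is handed in; nothing more can be done
```

The job is handed in at about 20.5 s of the 72 s, done in the order asked; no verdict was reported.

- **Lid:** I lifted it by its knob and set it knob up in the 116 mm rest. It met the floor at the height expected (about 6 N). A wrist picture shows it flat, 3–4 mm off centre, within the 6.5 mm of play.
- **Carrier:** I pushed it by the post. The force fell to nothing and then rose to about 10 N just past the stop's centre, so I backed off and let the ball centre it.
    - Right after the push, the travel measured 198–199 mm.
    - A last picture gave 195–196 mm. That picture also measured the rail 2–6 % short, so I take the force and the first reading as the better evidence that it is in the stop.
- **Spout:** I gripped the tube, swung it round and let go. In the last picture it lies within about 0.2° of square to the rail. The nozzle is in line with the jar's middle across the tube, and its reach was off by about 2 mm at most.
- **Bystanders:** Nothing touched the eggs, the soap, the mill or the look-alikes, and they look unmoved in the last side picture. The arm ended clear of everything. The highest reading at the wrist was about 17 N.

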